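# Strip the wash-up manifold and hang the spouts to dry

### The job

Close down the wash-up station: first push the red supply lever over to shut, before any collar is touched. Then release every swan-neck spout by pulling its coupler's sprung collar back, draw it out, and hang it by its crook over the drying rail; hang the orange splash guards astride the same rail too, everything steady and clear of the bench. Do not drop a spout on the bench, and leave the tube rack, beaker and Petri dish where they are.

Things in the scene. Friction and masses are not known exactly. Their poses are not given: they have to be found in the camera images.
- manifold: Fixed grey block 60 mm high, 70 mm wide (own x), spanning own y -145 to +205 mm. Origin at bench level under the middle coupler; own z up, own x away from the robot. Quick couplers 1, 2, 3 stand in its top, mouths up, at own y = -100, 0, +100 mm; the supply lever at own y = +170 mm.
- collar1 (a joint): Teal sprung collar of coupler 1: 0 = home (up), 0.012 m = pulled fully back, down towards the block. Two catches hold the spout until it is over 6 mm back; pull it 8 to 12 mm and keep it back while the spout starts out. Spring: 4 N to start, 10 N fully back. Open fingertips astride the spout's grip block can push its flange down and close on the block while holding it there.
- collar1_top (a point): Centre of the flat upper face of collar 1's flange, a square plate 62 x 62 mm with a 34 x 34 mm opening, sides along the manifold's own x and y, on the coupler axis: 86 mm above the bench when home, 74 mm when fully back.
- neck1: Swan-neck spout, 0.16 kg, in coupler 1 (may be absent). Origin: centre of the plug's foot, 30 mm above the bench when coupled; own z up the stem. Brass plug 22 mm diameter to 30 mm above the foot, stem 14 mm to 50, black grip block 22 x 22 mm (faces square to own x, y) from 50 to 80, then a 12 mm tube arching towards own -x, top at 116. The bore is 30 mm deep. Grip the block's +y and -y faces.
- neck1_crook (a point): Where the bar's middle line lies when this spout hangs properly: 30 mm from the stem axis towards own -x, 97 mm above the foot, 7 mm below the underside of the arch. The arch's far leg comes down 60 mm from the stem and ends in an 18 mm nozzle 20 mm above foot level; the crook is open downward and the weight is balanced about it.
- collar2 (a joint): Teal sprung collar of coupler 2: 0 = home (up), 0.012 m = pulled fully back, down towards the block. Two catches hold the spout until it is over 6 mm back; pull it 8 to 12 mm and keep it back while the spout starts out. Spring: 4 N to start, 10 N fully back. Open fingertips astride the spout's grip block can push its flange down and close on the block while holding it there.
- collar2_top (a point): Centre of the flat upper face of collar 2's flange, a square plate 62 x 62 mm with a 34 x 34 mm opening, sides along the manifold's own x and y, on the coupler axis: 86 mm above the bench when home, 74 mm when fully back.
- neck2: Swan-neck spout, 0.16 kg, in coupler 2 (may be absent). Origin: centre of the plug's foot, 30 mm above the bench when coupled; own z up the stem. Brass plug 22 mm diameter to 30 mm above the foot, stem 14 mm to 50, black grip block 22 x 22 mm (faces square to own x, y) from 50 to 80, then a 12 mm tube arching towards own -x, top at 116. The bore is 30 mm deep. Grip the block's +y and -y faces.
- neck2_crook (a point): Where the bar's middle line lies when this spout hangs properly: 30 mm from the stem axis towards own -x, 97 mm above the foot, 7 mm below the underside of the arch. The arch's far leg comes down 60 mm from the stem and ends in an 18 mm nozzle 20 mm above foot level; the crook is open downward and the weight is balanced about it.
- collar3 (a joint): Teal sprung collar of coupler 3: 0 = home (up), 0.012 m = pulled fully back, down towards the block. Two catches hold the spout until it is over 6 mm back; pull it 8 to 12 mm and keep it back while the spout starts out. Spring: 4 N to start, 10 N fully back. Open fingertips astride the spout's grip block can push its flange down and close on the block while holding it there.
- collar3_top (a point): Centre of the flat upper face of collar 3's flange, a square plate 62 x 62 mm with a 34 x 34 mm opening, sides along the manifold's own x and y, on the coupler axis: 86 mm above the bench when home, 74 mm when fully back.
- neck3: Swan-neck spout, 0.16 kg, in coupler 3 (may be absent). Origin: centre of the plug's foot, 30 mm above the bench when coupled; own z up the stem. Brass plug 22 mm diameter to 30 mm above the foot, stem 14 mm to 50, black grip block 22 x 22 mm (faces square to own x, y) from 50 to 80, then a 12 mm tube arching towards own -x, top at 116. The bore is 30 mm deep. Grip the block's +y and -y faces.
- neck3_crook (a point): Where the bar's middle line lies when this spout hangs properly: 30 mm from the stem axis towards own -x, 97 mm above the foot, 7 mm below the underside of the arch. The arch's far leg comes down 60 mm from the stem and ends in an 18 mm nozzle 20 mm above foot level; the crook is open downward and the weight is balanced about it.
- valve (a joint): Red-knobbed supply lever: 0 = open, leaning 0.5 rad to the manifold's own -x (towards the robot); 1.0 rad = shut, leaning 0.5 rad away. Its hinge lies along the manifold's own y, 82 mm above the bench; knob centre 80 mm from the hinge. Moves easily (under 2 N at the knob), stays where left.
- valve_tip (a point): Centre of the red ball knob (26 mm diameter) on the supply lever; moves with it.
- rail: Fixed drying rail: steel bar 14 mm diameter, 380 mm long, along own y, its middle line 160 mm above the bench, an 18 mm post with a 70 mm foot at each end. Origin at bench level below the bar's middle; own z up.
- rail_mid (a point): Middle of the bar on its centre line, 160 mm above the bench; y along the bar, z up.
- guard1: Orange folded splash guard, 0.12 kg (may be absent): upside-down U channel of 4 mm sheet standing on the bench, 60 mm long (own y), 48 mm wide inside, 68 mm over its steel hems (own x), 70 mm high. On top a black fin 10 mm thick (own x), 40 mm long (own y), from 70 to 100 mm high, to hold it by. Origin: centre of its underside; own z up.
- guard1_crook (a point): Where the bar's middle line lies when the guard hangs over it: 59 mm above its underside, 7 mm below its roof, in the middle of the channel.
- guard2: Orange folded splash guard, 0.12 kg (may be absent): upside-down U channel of 4 mm sheet standing on the bench, 60 mm long (own y), 48 mm wide inside, 68 mm over its steel hems (own x), 70 mm high. On top a black fin 10 mm thick (own x), 40 mm long (own y), from 70 to 100 mm high, to hold it by. Origin: centre of its underside; own z up.
- guard2_crook (a point): Where the bar's middle line lies when the guard hangs over it: 59 mm above its underside, 7 mm below its roof, in the middle of the channel.
- tube_rack: Bystander: loose olive metal test-tube rack 70 x 224 x 88 mm, with glass tubes to 125 mm. Origin under its centre.
- beaker: Bystander: loose glass beaker 90 mm diameter, 110 mm high. Origin under its centre.
- petri_dish: Bystander: loose Petri dish 98 mm diameter, 16 mm high. Origin under its centre.
There are look-alikes about, which are no part of the job. Leave any blue or yellow look-alike of the guard2 alone.

How it is judged:
On the way:
1. the supply lever is shut (joint over 0.85 rad) with every collar still home (value of joint valve above 0.85 rad and value of joint each of collar1, collar2, collar3 below 0.004 m), for 0.2 s.
At the end, for the whole second after the job is handed in: Lever shut (over 0.8 rad), collars home (under 4 mm); each spout and guard present hangs on the bar: crook point within 25 mm of its middle line sideways, 12 mm below to 22 mm (guard 18 mm) above it, within 180 mm of its middle along it, tilt under 0.6 rad, at rest (value of joint valve above 0.8 rad and value of joint each of collar1, collar2, collar3 below 0.004 m and x of neck1_crook in the frame of rail_mid between -0.025 and 0.025 m and z of neck1_crook in the frame of rail_mid between -0.012 and 0.022 m and y of neck1_crook in the frame of rail_mid between -0.18 and 0.18 m and angle between each of neck1, neck2, neck3, guard1, guard2's own z axis and vertical below 0.6 rad and linear speed of each of neck1, neck2, neck3, guard1, guard2 below 0.05 m/s and x of neck2_crook in the frame of rail_mid between -0.025 and 0.025 m and z of neck2_crook in the frame of rail_mid between -0.012 and 0.022 m and y of neck2_crook in the frame of rail_mid between -0.18 and 0.18 m and x of neck3_crook in the frame of rail_mid between -0.025 and 0.025 m and z of neck3_crook in the frame of rail_mid between -0.012 and 0.022 m and y of neck3_crook in the frame of rail_mid between -0.18 and 0.18 m and x of guard1_crook in the frame of rail_mid between -0.025 and 0.025 m and z of guard1_crook in the frame of rail_mid between -0.012 and 0.018 m and y of guard1_crook in the frame of rail_mid between -0.18 and 0.18 m and x of guard2_crook in the frame of rail_mid between -0.025 and 0.025 m and z of guard2_crook in the frame of rail_mid between -0.012 and 0.018 m and y of guard2_crook in the frame of rail_mid between -0.18 and 0.18 m); the robot touches nothing.
It fails at once if a collar is pulled back while the supply lever is not shut (value of joint valve below 0.75 rad and value of joint any of collar1, collar2, collar3 above 0.005 m).
It fails at once if a spout is dropped onto the bench (height (world z) of any of neck1, neck2, neck3 below 0.015 m).
It fails at once if the tube rack, beaker or Petri dish is moved more than 25 mm or tipped (distance of any of tube_rack, beaker, petri_dish from where it was at the start of the episode above 0.025 m or angle between any of tube_rack, beaker, petri_dish's own z axis and vertical above 0.3 rad).
Of neck1, neck2, neck3 only 2 to 3 are there at a start; the rules pass over those that are not, and their reading is None.
Of guard1, guard2 only 1 to 2 are there at a start; the rules pass over those that are not, and their reading is None.
At some moment in a run one of guard1, guard2 may be knocked a few centimetres aside while the robot is not near it.
It also fails if it takes over 210 s, if anything falls off the work surface, if the arm or the gripper's body presses on something with over 40 N, if the wrist force passes 120 N, or if a joint passes its speed limit or range.

### The arm

A 6-joint arm with a two-finger parallel gripper is mounted at the origin on the work surface. World frame = base frame: x ahead of the robot, y to its left, z up, the work surface at z = 0. Lengths are in m, angles in rad, forces in N, time in s.
With the tool pointing down it reaches from about 0.35 to 0.925 m from the base axis. Payload 6.4 kg.
Tool frame: the origin (TCP) lies on the centre line of the jaws, within the pads' length; the fingertips stand 25 mm ahead of it and the grasp point (between the pads) lies 6 mm ahead of it (tips_ahead is the distance from the TCP to the fingertips, in m); y points along the fingers, z is the direction in which the jaws open and shut, and the axes are right-handed (so a half turn about y gives the same grasp; the last joint's range is limited). The gripper opens to 94 mm and grips with 3 to 60 N. Pads are 16 mm wide; open, the fingers measure 119 mm over their backs; the gripper's body (75 mm by 177 mm) begins 78 mm behind the grasp point.
Start: joints at [-1.481, 0.245, 1.558, -0, 1.339, -0.174], TCP at [0.169, -0.628, 0.23] pointing down, gripper open.
Joint ranges: [-3.13, 3.13], [-1.02, 2.26], [0.13, 2.54], [-0.95, 4.09], [0.21, 2.88], [-2.74, 2.74]. Speed limits (rad/s): [2.57, 2.57, 3.14, 3.14, 3.14, 3.14].

### API

Orientations are given as a rotation vector (axis times angle).
In Python, from workcell import read_state, grab_frame, get_calibration, sign_off, tips_ahead gives the robot as it stands.
- The arm moves only by the shell command python3 -m inch 'ROWS' [FORCE]. ROWS is a JSON object of lists of equal length, an entry for each row: "delta_rot": the turn, a rotation vector about the tool's x, y, z as a fraction of full scale, a list of three; "xyz": the shift along the tool's x, y, z as a fraction of full scale, a list of three; "gripper": the finger opening in mm, from 0 to 94. In form: {"delta_rot": [[wx, wy, wz], ...], "xyz": [[x, y, z], ...], "gripper": [gripper, ...]}. A call has 1 to 10 rows; each row is the pose to reach, as a shift and turn from the pose commanded when the call began, along the tool's axes at that moment, turning the shorter way round; what a row does not reach only later rows make up. Full scale, the value 1, is 100 mm for a shift and 360 degrees for a turn. A row lasts 1/10 s, in which the tool goes at most 50 mm and 8.59 degrees, less where a joint would pass 70% of its speed; a pose out of reach is approached as far as the arm can. A call with a number of a shift or a turn outside -1 to 1 is refused whole. A call with a gripper value outside its range is refused whole. The fingers move at their own pace and stop on an object; FORCE is the grip in N (left out, the last holds). Time passes only in rows, so rows that repeat a pose let the fingers close. It gives the time, the measured TCP pose, the force and the opening at its end, in the units of the state.
- read_state(): the state, without advancing time (a new reading comes with each control period).
- grab_frame(name): name is "scene" or "top"; returns (picture, depth): 480x640x3 uint8, blue, green, red; 480x640 float32, m along the optical axis (not along the pixel's ray), 0 where there is no reading.
- get_calibration(name): a dict with "mtx" (3x3 intrinsics, pixels), "R" (3x3) and "t" (3): a world point X has camera coordinates R X + t. Camera axes: x right, y down, z forward; pixel columns grow to the right and rows downward; lengths in m; the calibration is good to about 2 mm. A picture is of the moment at which its call begins. get_calibration takes no time and is no camera call.
- sign_off(): hands the job in, once; it reports no verdict.
The state is a dict: "time_s": time; "joint_pos": joint angles; "qvel": joint speeds; "tau": joint torques, N m; "eef_pos": TCP position; "tcp_rot": TCP orientation; "ft_force": force on the tool from outside, world axes, zero at the start; "moment": the same for the moment, N m; "finger_gap": finger opening in m.
Only numpy, scipy, OpenCV 4.12 (cv2) and the standard library are available. Lean on these libraries where they do the work, as an engineer would, in place of code of your own. Each camera call takes 0.05 s, during which the arm holds its last target.

## Working session

There is one attempt and no reset: what is moved stays moved. The work goes in short steps, Python scripts to look and compute and a shell command to move; the robot and the scene stay as the last step left them, time stands still between calls to the robot, and variables do not carry over. Pictures are saved under pics/ and viewed, and the job is handed in when it is done.

```bash
mkdir -p pics; ls
python3 - <<'E'
from workcell import *
import cv2,numpy as np
s=read_state();print({k:np.round(v,3) for k,v in s.items()},tips_ahead)
for n in("scene","top"):
    p,d=grab_frame(n);cv2.imwrite(f"pics/{n}0.png",p);np.save(f"pics/{n}0.npy",d);c=get_calibration(n);print(n,c, -np.array(c["R"]).T@np.array(c["t"]))
E
```

```text
pics
{'time_s': np.float64(0.0), 'joint_pos': array([-1.481,  0.246,  1.559, -0.   ,  1.339, -0.174]), 'qvel': array([ 0.   , -0.   , -0.002, -0.   , -0.002, -0.001]), 'tau': array([-1.0000e-03, -4.1584e+01, -3.1460e+01,  6.8000e-02,  3.3000e-02,
       -0.0000e+00]), 'eef_pos': array([ 0.169, -0.627,  0.229]), 'tcp_rot': array([-0.276,  2.083, -2.079]), 'ft_force': array([-0.344,  0.074,  0.535]), 'moment': array([-0.028,  0.011,  0.028]), 'finger_gap': np.float64(0.094)} 0.025
scene {'mtx': array([[488.02197887,   0.        , 326.76018629],
       [  0.        , 488.02197887, 232.65315421],
       [  0.        ,   0.        ,   1.        ]]), 'R': array([[-0.85344383,  0.52118155,  0.00184809],
       [ 0.43769461,  0.71864854, -0.54034036],
       [-0.28294355, -0.46034125, -0.84144452]]), 't': array([ 0.45361871, -0.22592635,  1.3815666 ])} [0.87693019 0.56193603 1.0395962 ]
top {'mtx': array([[609.45539034,   0.        , 322.12787943],
       [  0.        , 609.45539034, 231.8095876 ],
       [  0.        ,   0.        ,   1.        ]]), 'R': array([[ 0.00897083, -0.9996535 , -0.02474685],
       [-0.98828716, -0.00509311, -0.15252062],
       [ 0.15234174,  0.02582524, -0.98799041]]), 't': array([0.08568443, 0.5849312 , 1.18831858])} [0.39628083 0.05794526 1.26538185]
```

View pics/scene0.png

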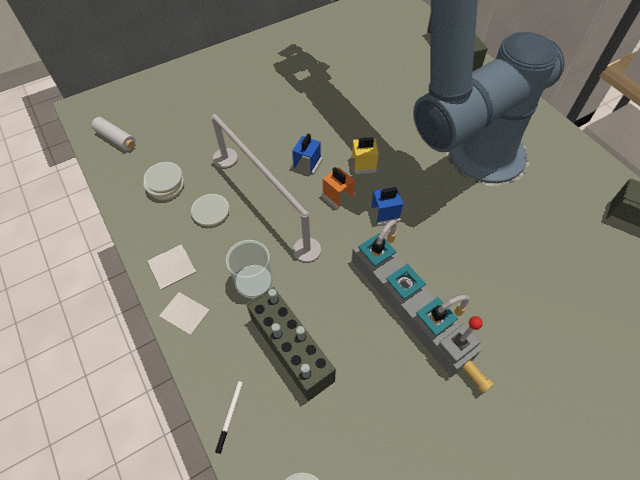

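View pics/top0.png

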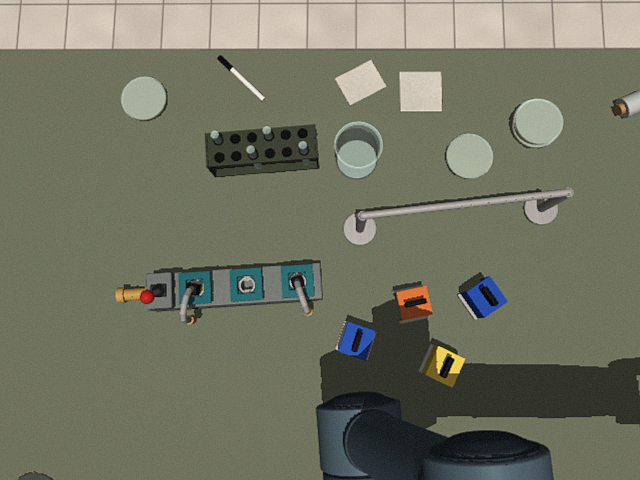

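Top view: lever knob (148,297); spouts at couplers 3 (195,287) and 1 (297,281); coupler 2 (246,285) is empty. There is one orange guard at (412,300) and the rail runs (362,215)–(569,193). The rest are look-alikes. Next I'll measure them from depth.

```bash
cat > h.py <<'E'
from workcell import *
import cv2,numpy as np
def cloud(n,load=None,grab=True):
    if load is None: p,d=grab_frame(n)
    else: p=cv2.imread(f"pics/{n}{load}.png");d=np.load(f"pics/{n}{load}.npy")
    c=get_calibration(n);K,R,t=map(np.array,(c["mtx"],c["R"],c["t"]))
    v,u=np.mgrid[0:480,0:640]
    X=np.stack([(u-K[0,2])/K[0,0]*d,(v-K[1,2])/K[1,1]*d,d],-1)
    W=(X-t.reshape(3))@R
    W[d==0]=np.nan
    return p,W
def proj(n,P):
    c=get_calibration(n);K,R,t=map(np.array,(c["mtx"],c["R"],c["t"]))
    X=np.atleast_2d(P)@R.T+t.reshape(3);return X[:,:2]/X[:,2:]*[K[0,0],K[1,1]]+K[:2,2]
E
python3 - <<'E'
from h import *
for n in("top","scene"):
    p,W=cloud(n,0)
    hsv=cv2.cvtColor(p,cv2.COLOR_BGR2HSV);z=W[...,2]
    def rep(name,m,box=False):
        P=W[m];P=P[np.isfinite(P).all(1)]
        if len(P)==0: print(n,name,0);return
        r=cv2.minAreaRect(P[:,:2].astype(np.float32)) 
        print(n,name,len(P),"mean",P.mean(0).round(4),"lo",np.percentile(P,3,0).round(3),"hi",np.percentile(P,97,0).round(3),"rect",np.round(r[0],4),np.round(r[1],3),round(r[2],1))
    H,S,V=hsv[...,0],hsv[...,1],hsv[...,2]
    rep("red",((H<4)|(H>176))&(S>160)&(V>90))
    teal=(H>80)&(H<98)&(S>130)&(z>.075)&(z<.1)
    k,l=cv2.connectedComponents(teal.astype(np.uint8))
    for i in range(1,k):
        if (l==i).sum()>60: rep("teal",l==i)
    org=(H>=5)&(H<=15)&(S>150)&(z>.01)
    k,l=cv2.connectedComponents(org.astype(np.uint8))
    for i in range(1,k):
        if (l==i).sum()>60: rep("orange",l==i); rep(" roof",(l==i)&(z>.062))
    bar=(z>.15)&(z<.185)&(W[...,0]>.3)&(W[...,1]<.02)&(W[...,0]<.75)
    P=W[bar];rep("bar",bar)
    if len(P):
        mn=P.mean(0);u,s,vt=np.linalg.svd(P-mn,full_matrices=False);print("bar dir",vt[0], "ends",[(mn+vt[0]*q).round(4) for q in np.percentile((P-mn)@vt[0],[1,99])])
E
python3 - <<'E'
from h import *
a=cv2.imread("pics/top0.png")[230:350,110:350];b=cv2.imread("pics/scene0.png")[200:400,340:500]
cv2.imwrite("pics/c1.png",cv2.resize(a,None,fx=3.3,fy=3.3,interpolation=2));cv2.imwrite("pics/c2.png",cv2.resize(b,None,fx=3,fy=3,interpolation=2))
E
```

```text
top red 144 mean [0.4453 0.4033 0.1674] lo [0.436 0.392 0.163] hi [0.456 0.415 0.175] rect [0.4457 0.4285] [0.023 0.074] 0.3
top teal 649 mean [0.4844 0.1376 0.0854] lo [0.453 0.107 0.08 ] hi [0.512 0.166 0.09 ] rect [0.4825 0.1367] [0.061 0.06 ] 4.5
top teal 721 mean [0.475  0.2362 0.0856] lo [0.446 0.206 0.08 ] hi [0.504 0.265 0.09 ] rect [0.4749 0.2363] [0.061 0.062] 3.7
top teal 632 mean [0.4702 0.3334 0.0859] lo [0.439 0.305 0.08 ] hi [0.498 0.366 0.09 ] rect [0.4676 0.3357] [0.061 0.063] 3.8
top orange 792 mean [ 0.4422 -0.0903  0.07  ] lo [ 0.415 -0.12   0.064] hi [ 0.469 -0.062  0.075] rect [ 0.4424 -0.0912] [0.055 0.06 ] 12.1
top  roof 783 mean [ 0.4423 -0.0907  0.0703] lo [ 0.415 -0.12   0.065] hi [ 0.469 -0.062  0.075] rect [ 0.4424 -0.0912] [0.055 0.06 ] 12.0
top bar 1662 mean [ 0.6201 -0.1756  0.1647] lo [ 0.595 -0.362  0.159] hi [0.645 0.01  0.169] rect [ 0.6213 -0.1767] [0.018 0.396] 6.8
bar dir [-0.11913995  0.99287689  0.00107733] ends [array([ 0.6432, -0.3676,  0.1644]), array([0.5971, 0.0164, 0.1649])]
scene red 130 mean [0.4488 0.4051 0.1681] lo [0.438 0.395 0.16 
[... 287 characters left out ...]
[0.4742 0.2357] [0.064 0.061] 4.2
scene teal 497 mean [0.4698 0.337  0.0853] lo [0.438 0.307 0.081] hi [0.497 0.365 0.089] rect [0.4667 0.3355] [0.064 0.06 ] 4.1
scene orange 594 mean [ 0.4499 -0.0842  0.0535] lo [ 0.411 -0.115  0.013] hi [ 0.473 -0.058  0.073] rect [ 0.4407 -0.0918] [0.061 0.062] 11.9
scene  roof 322 mean [ 0.4465 -0.086   0.0692] lo [ 0.412 -0.117  0.064] hi [ 0.471 -0.062  0.074] rect [ 0.4419 -0.0915] [0.058 0.062] 12.0
scene bar 848 mean [ 0.6192 -0.1575  0.164 ] lo [ 0.596 -0.357  0.157] hi [0.645 0.015 0.168] rect [ 0.6203 -0.1784] [0.019 0.4  ] 6.7
bar dir [-0.11926785  0.99286096 -0.00151793] ends [array([ 0.6441, -0.3649,  0.1643]), array([0.598 , 0.0193, 0.1637])]
```

View pics/c1.png

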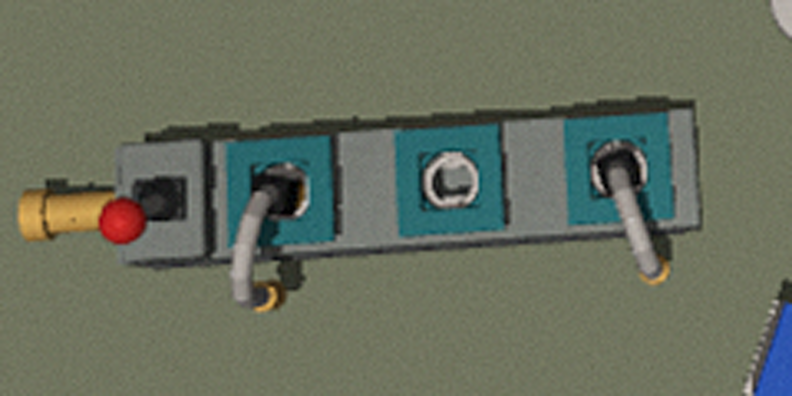

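View pics/c2.png

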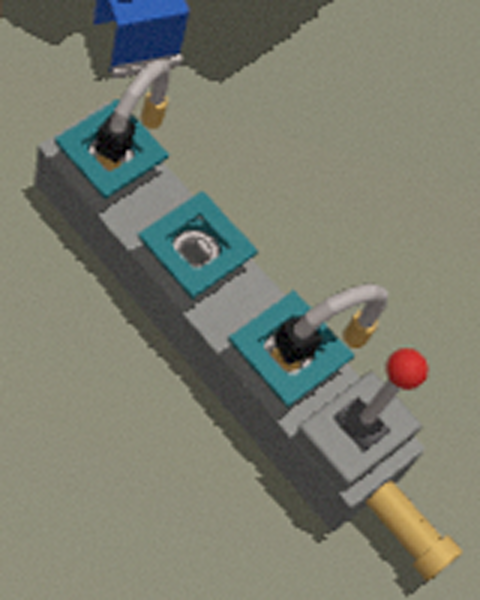

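```bash
cat >> h.py <<'E'
from scipy.spatial.transform import Rotation as Rn
from scipy.optimize import least_squares
from scipy.spatial import cKDTree
def curve():
    th=np.linspace(0,np.pi,60)
    a=np.c_[-30+30*np.cos(th),0*th,80+30*np.sin(th)]
    l=np.c_[np.full(40,-60),np.zeros(40),np.linspace(80,38,40)]
    return np.r_[a,l]/1000
def fitneck(c,c0,clouds,zmin=.112,free_z=False):
    pts=[]
    for W in clouds:
        P=W.reshape(-1,3);P=P[np.isfinite(P).all(1)]
        m=(np.hypot(P[:,0]-c[0],P[:,1]-c[1])<.085)&(P[:,2]>zmin)&(P[:,2]<.17)
        pts.append(P[m])
    Q=np.concatenate(pts);C=curve()
    def f(p):
        R=Rn.from_euler('z',p[2]).as_matrix()@Rn.from_rotvec([p[3],p[4],0]).as_matrix()
        A=C@R.T+[p[0],p[1],c0[2]+p[5]]
        d,_=cKDTree(A).query(Q)
        return np.r_[(d-.006),.3*p[3]*.05,.3*p[4]*.05,p[5]*3]
    best=None
    for y0 in np.arange(-1,1.01,.5):
        r=least_squares(f,[c0[0],c0[1],y0,0,0,0],loss='soft_l1',f_scale=.003)
        if best is None or r.cost<best.cost: best=r
    return best.x,np.abs(f(best.x)).mean(),len(Q)
E
python3 - <<'E'
from h import *
T=cloud("top",0)[1];S=cloud("scene",0)[1]
for c in((.4825,.1366),(.467,.3357)):
    T2=T.copy();S2=S.copy()
    for W in(T2,S2): W[np.hypot(W[...,0]-.447,W[...,1]-.404)<.035]=np.nan
    for cl in([T2],[S2],[T2,S2]):
        x,e,n=fitneck(c,(*c,.03),cl);print(c,x.round(4),np.degrees(x[2:5]).round(1),e,n)
# orange guard fin
for n in("top","scene"):
    p,W=cloud(n,0)
    m=(W[...,2]>.09)&(np.hypot(W[...,0]-.442,W[...,1]+.091)<.04)
    P=W[m];print(n,P.mean(0),cv2.minAreaRect(P[:,:2].astype(np.float32)))
    for nm,cx,r in(("rack",(.69,.2),.16),("beaker",(.7,.04),.08),("valve",(.45,.4),.1)):
        pass
E
```

```text
(0.4825, 0.1366) [ 0.484   0.1354  0.3427 -0.0097 -0.0475  0.    ] [19.6 -0.6 -2.7] 0.0011358911316401504 243
(0.4825, 0.1366) [ 0.4834  0.1355  0.3567 -0.0027 -0.0703  0.    ] [20.4 -0.2 -4. ] 0.0011093598056735187 162
(0.4825, 0.1366) [ 4.847e-01  1.352e-01  3.439e-01 -1.030e-02 -6.660e-02  3.000e-04] [19.7 -0.6 -3.8] 0.001263087645609739 405
(0.467, 0.3357) [ 4.683e-01  3.316e-01 -1.833e-01 -3.300e-02 -5.240e-02  2.000e-04] [-10.5  -1.9  -3. ] 0.001240953920419459 268
(0.467, 0.3357) [ 4.682e-01  3.319e-01 -1.709e-01 -2.020e-02 -7.290e-02  1.000e-04] [-9.8 -1.2 -4.2] 0.0009337359537204662 202
(0.467, 0.3357) [ 4.673e-01  3.314e-01 -1.874e-01 -2.890e-02 -4.880e-02 -4.000e-04] [-10.7  -1.7  -2.8] 0.0012536851965621884 470
top [ 0.44252476 -0.09107726  0.09906999] ((0.4426535665988922, -0.09124147891998291), (0.009873749688267708, 0.03987152874469757), 11.832385063171387)
scene [ 0.44242182 -0.09093244  0.09747957] ((0.44229578971862793, -0.0916522666811943), (0.012620902620255947, 0.039824772626161575), 9.575018882751465)
```

```bash
cat >> h.py <<'E'
def tgt(pos,yaw,gap=None):
    """tool down; jaw axis (tool z) along (-sin yaw, cos yaw) or its opposite, whichever nearer"""
    s=read_state();p=np.array(s["eef_pos"]);R=Rn.from_rotvec(s["tcp_rot"])
    M=R.as_matrix();best=None
    for sg in(1,-1):
        z=sg*np.array([-np.sin(yaw),np.cos(yaw),0]);y=np.array([0,0,-1.]);x=np.cross(y,z)
        rv=(R.inv()*Rn.from_matrix(np.c_[x,y,z])).as_rotvec()
        if best is None or np.linalg.norm(rv)<np.linalg.norm(best): best=rv
    d=M.T@(np.array(pos)-p)
    print("pos",p.round(4),"F",np.round(s["ft_force"],1),"gap",round(float(s["finger_gap"]),4),"t",round(float(s["time_s"]),2),"q",np.round(s["joint_pos"],2))
    print("xyz frac",(d/.1).round(3),"rot frac",(best/2/np.pi).round(4),"min rows",np.linalg.norm(d)/.05,np.degrees(np.linalg.norm(best))/8.59)
E
python3 - <<'E'
from h import *
s=read_state();print(Rn.from_rotvec(s["tcp_rot"]).as_matrix().round(3))
tgt((.405,.402,.25),np.radians(4.5))
for n in("top","scene"):
    p,W=cloud(n,0)
    for nm,a in(("rack",(.60,.80,.05,.36,.06,.1)),("beaker",(.60,.80,-.05,.07,.09,.13)),):
        m=(W[...,0]>a[0])&(W[...,0]<a[1])&(W[...,1]>a[2])&(W[...,1]<a[3])&(W[...,2]>a[4])&(W[...,2]<a[5])
        P=W[m];print(n,nm,P.min(0).round(3),P.max(0).round(3))
E
```

```text
[[-0.965 -0.     0.261]
 [-0.261  0.002 -0.965]
 [-0.    -1.    -0.002]]
pos [ 0.1694 -0.627   0.2295] F [0.5 0.6 0.1] gap 0.0942 t 0.1 q [-1.48  0.25  1.56 -0.    1.34 -0.17]
xyz frac [-4.957 -0.188 -9.32 ] rot frac [ 0.0003  0.0295 -0.    ] min rows 21.11671911051821 1.2354424095973233
top rack [0.709 0.05  0.061] [0.799 0.327 0.1  ]
top beaker [ 0.701 -0.028  0.09 ] [0.796 0.065 0.116]
scene rack [0.708 0.05  0.06 ] [0.797 0.327 0.1  ]
scene beaker [ 0.6  -0.03  0.09] [0.795 0.065 0.13 ]
```

```bash
python3 -m inch '{"xyz":[[-0.5,-0.2,-0.3],[-1,-0.5,-0.6],[-1,-0.5,-1],[-1,-0.5,-1]],"delta_rot":[[0,0.015,0],[0,0.0295,0],[0,0.0295,0],[0,0.0295,0]],"gripper":[0,0,0,0]}'
python3 -m inch '{"xyz":[[-0.5,0,-0.3],[-1,0,-0.6],[-1,0,-1],[-1,0,-1]],"delta_rot":[[0,0,0],[0,0,0],[0,0,0],[0,0,0]],"gripper":[0,0,0,0]}'
python3 -m inch '{"xyz":[[-0.3,0,-0.5],[-0.6,0,-1],[-0.6,0,-1]],"delta_rot":[[0,0,0],[0,0,0],[0,0,0]],"gripper":[0,0,0]}'
python3 -c "
from h import *
tgt((.405,.402,.28),np.radians(4.5))"
```

```text
time_s: 0.5
eef_pos: [0.2414, -0.5017, 0.2814]
tcp_rot: [-0.089, 2.179, -2.18]
ft_force: [0.4, -0.5, -0.4]
finger_gap: 0.0652
time_s: 0.9
eef_pos: [0.333, -0.3936, 0.2791]
tcp_rot: [-0.091, 2.182, -2.176]
ft_force: [-0.2, -0.9, -1.1]
finger_gap: 0.0337
time_s: 1.2
eef_pos: [0.3846, -0.2911, 0.2801]
tcp_rot: [-0.088, 2.181, -2.18]
ft_force: [-0.2, 0.2, -0.3]
finger_gap: 0.0096
pos [ 0.3846 -0.2911  0.2801] F [-0.2  0.2 -0.3] gap 0.0096 t 1.2 q [-0.88 -0.2   1.92  0.    1.42  0.61]
xyz frac [-7.600e-01  5.000e-03 -6.893e+00] rot frac [ 0.0001  0.0003 -0.    ] min rows 13.86867669121612 0.01265584747313745
```

```bash
for i in 1 2 3 4 5 6; do python3 -m inch '{"xyz":[[-0.07,0,-0.5],[-0.1,0,-1],[-0.1,0,-1]],"delta_rot":[[0,0,0],[0,0,0],[0,0,0]],"gripper":[0,0,0]}' | grep eef; done
python3 -c "
from h import *
tgt((.41,.404,.28),np.radians(4.5))"
```

```text
eef_pos: [0.3859, -0.1897, 0.2801]
eef_pos: [0.3882, -0.0895, 0.2804]
eef_pos: [0.3905, 0.0111, 0.2805]
eef_pos: [0.3927, 0.1113, 0.2804]
eef_pos: [0.3953, 0.2112, 0.2802]
eef_pos: [0.3981, 0.311, 0.2798]
pos [0.3981 0.311  0.2798] F [ 0.5 -1.  -0.1] gap 0.0003 t 3.0 q [ 0.44 -0.14  1.87 -0.    1.41  1.93]
xyz frac [-0.193 -0.002 -0.917] rot frac [-0.0001  0.0003  0.0001] min rows 1.87417242181681 0.013976253512182204
```

```bash
python3 -m inch '{"xyz":[[-0.07,0,-0.5],[-0.15,0,-0.9],[-0.15,0,-0.9]],"delta_rot":[[0,0,0],[0,0,0],[0,0,0]],"gripper":[0,0,0]}' 
python3 -m inch '{"xyz":[[0,0.4,0],[0,0.8,0],[0,1,0],[0,1,0],[0,1,0]],"delta_rot":[[0,0,0],[0,0,0],[0,0,0],[0,0,0],[0,0,0]],"gripper":[0,0,0,0,0]}'
python3 - <<'E'
from h import *
tgt((.41,.404,.17),np.radians(4.5))
a,_=cloud("top");b,_=cloud("scene")
cv2.imwrite("pics/l1.png",np.hstack([cv2.resize(a[200:360,80:280],(400,320)),cv2.resize(b[260:420,400:600],(400,320))]))
E
```

```text
time_s: 3.3
eef_pos: [0.407, 0.4009, 0.2794]
tcp_rot: [-0.086, 2.181, -2.183]
ft_force: [-0.5, -0.8, -0.7]
finger_gap: 0.0005
time_s: 3.8
eef_pos: [0.4063, 0.399, 0.1811]
tcp_rot: [-0.082, 2.182, -2.183]
ft_force: [0.1, -0.2, 0.8]
finger_gap: 0.0004
pos [0.4063 0.399  0.1811] F [ 0.1 -0.2  0.8] gap 0.0004 t 3.8 q [ 0.58  0.11  1.81 -0.    1.23  2.07]
xyz frac [-0.041  0.111 -0.047] rot frac [-0.0001 -0.0004 -0.0001] min rows 0.25485387639958657 0.019142840230592775
```

View pics/l1.png

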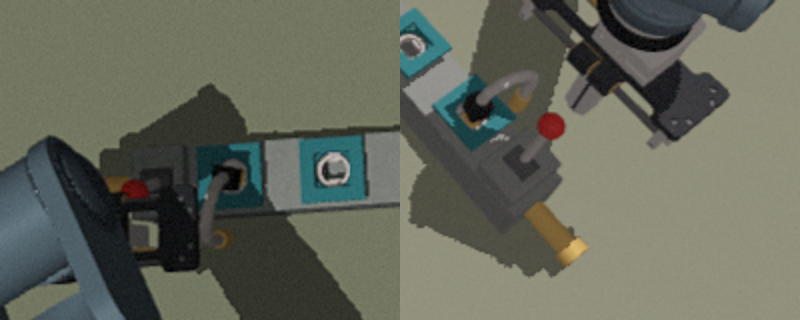

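Finger is on the robot side of the knob (seen at right, knob (550,125)). Pushing now.

```bash
python3 -m inch '{"xyz":[[0,0.1,-0.04],[-0.15,0.1,-0.04],[-0.3,0.1,-0.04],[-0.4,0.1,-0.04],[-0.5,0.1,-0.04],[-0.58,0.1,-0.04],[-0.58,0.1,-0.04]],"delta_rot":[[0,0,0],[0,0,0],[0,0,0],[0,0,0],[0,0,0],[0,0,0],[0,0,0]],"gripper":[0,0,0,0,0,0,0]}' 
python3 -m inch '{"xyz":[[-0.04,0,0],[-0.08,0,0],[-0.12,0,0],[-0.12,0,0]],"delta_rot":[[0,0,0],[0,0,0],[0,0,0],[0,0,0]],"gripper":[0,0,0,0]}'
python3 - <<'E'
from h import *
b,W=cloud("scene");hsv=cv2.cvtColor(b,cv2.COLOR_BGR2HSV)
m=((hsv[...,0]<4)|(hsv[...,0]>176))&(hsv[...,1]>160)&(hsv[...,2]>60);P=W[m];P=P[np.abs(P[:,1]-.4)<.05];print(len(P),P.mean(0))
E
```

```text
time_s: 4.6
eef_pos: [0.4631, 0.4092, 0.1703]
tcp_rot: [-0.084, 2.181, -2.182]
ft_force: [0.1, 0.3, -0.3]
finger_gap: 0.0007
time_s: 5.0
eef_pos: [0.4743, 0.4103, 0.1705]
tcp_rot: [-0.085, 2.181, -2.181]
ft_force: [0.4, 0.3, -0.1]
finger_gap: 0.0002
141 [0.50039213 0.4087931  0.1611197 ]
```

```bash
python3 -m inch '{"xyz":[[-0.02,0,0],[-0.035,0,0],[-0.035,0,0],[-0.035,0,0]],"delta_rot":[[0,0,0],[0,0,0],[0,0,0],[0,0,0]],"gripper":[0,0,0,0]}' 
python3 -m inch '{"xyz":[[0.2,0,0],[0.5,-0.3,0],[0.5,-1,0],[0.5,-1,0],[0.5,-1,0]],"delta_rot":[[0,0,0],[0,0,0],[0,0,0],[0,0,0],[0,0,0]],"gripper":[44,44,44,44,44]}'
python3 - <<'E'
from h import *
b,W=cloud("scene");hsv=cv2.cvtColor(b,cv2.COLOR_BGR2HSV)
m=((hsv[...,0]<4)|(hsv[...,0]>176))&(hsv[...,1]>160)&(hsv[...,2]>60);P=W[m];P=P[np.abs(P[:,1]-.4)<.05];print(len(P),P.mean(0))
tgt((.4645,.335,.21),np.radians(-10.5))
E
```

```text
time_s: 5.45
eef_pos: [0.4768, 0.4105, 0.1704]
tcp_rot: [-0.088, 2.182, -2.182]
ft_force: [-3.9, 0.6, 1.5]
finger_gap: 0.0007
time_s: 5.95
eef_pos: [0.4299, 0.4079, 0.2756]
tcp_rot: [-0.075, 2.182, -2.171]
ft_force: [0.5, 0.3, -0.0]
finger_gap: 0.0371
139 [0.50217729 0.40922112 0.15942031]
pos [0.4288 0.4071 0.2724] F [ 0.3  0.1 -0.6] gap 0.0404 t 6.0 q [ 0.57  0.07  1.67 -0.    1.39  2.06]
xyz frac [-0.296  0.624  0.748] rot frac [ 0.0004  0.0416 -0.0008] min rows 2.036820187342391 1.7458897751375553
```

```bash
python3 -m inch '{"xyz":[[-0.1,0,0.3],[-0.3,0,0.75],[-0.3,0.3,0.75],[-0.3,0.6,0.75],[-0.3,0.6,0.75]],"delta_rot":[[0,0.02,0],[0,0.0416,0],[0,0.0416,0],[0,0.0416,0],[0,0.0416,0]],"gripper":[44,44,44,44,44]}'
python3 - <<'E'
from h import *
tgt((.4645,.335,.115),np.radians(-10.5))
a,_=cloud("top");b,_=cloud("scene")
cv2.imwrite("pics/n1.png",np.hstack([cv2.resize(a[200:360,80:280],(400,320)),cv2.resize(b[260:420,360:560],(400,320))]))
E
```

```text
time_s: 6.5
eef_pos: [0.4604, 0.332, 0.2035]
tcp_rot: [-0.185, -2.114, 2.127]
ft_force: [-0.9, -0.5, -0.5]
finger_gap: 0.0437
pos [0.4604 0.332  0.2035] F [-0.9 -0.5 -0.5] gap 0.0437 t 6.5 q [ 0.43  0.09  1.79 -0.    1.28  2.18]
xyz frac [-0.044  0.885 -0.043] rot frac [-0.0011 -0.0001  0.0015] min rows 1.7735581404956224 0.0795230889165311
```

View pics/n1.png

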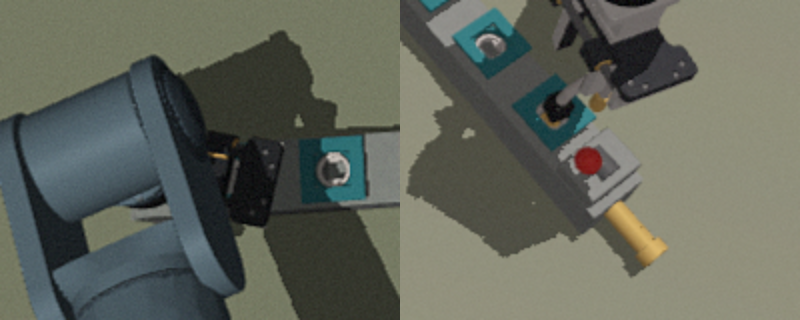

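```bash
python3 -m inch '{"xyz":[[-0.04,0.3,-0.04],[-0.04,0.6,-0.04],[-0.04,0.85,-0.04],[-0.04,0.88,-0.04],[-0.04,0.88,-0.04]],"delta_rot":[[-0.001,0,0.0015],[-0.001,0,0.0015],[-0.001,0,0.0015],[-0.001,0,0.0015],[-0.001,0,0.0015]],"gripper":[44,44,44,44,44]}'
python3 - <<'E'
from h import *
tgt((.4645,.335,.100),np.radians(-10.5))
b,_=cloud("scene")
cv2.imwrite("pics/n2.png",cv2.resize(b[280:420,380:540],(640,560)))
E
```

```text
time_s: 7.1
eef_pos: [0.4685, 0.3379, 0.1234]
tcp_rot: [-0.207, -2.137, 2.124]
ft_force: [0.2, -0.1, 0.4]
finger_gap: 0.044
pos [0.4685 0.3379 0.1234] F [ 0.2 -0.1  0.4] gap 0.044 t 7.1 q [ 0.43  0.19  1.83 -0.    1.11  2.18]
xyz frac [0.037 0.234 0.037] rot frac [ 0.0011  0.0001 -0.0016] min rows 0.4788840717345529 0.08275835515233182
```

View pics/n2.png

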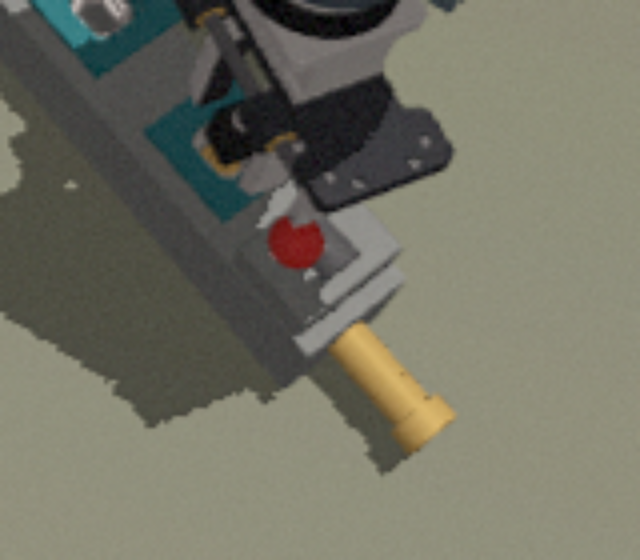

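```bash
python3 -m inch '{"xyz":[[0.037,0,0.037],[0.037,0,0.037],[0.037,0.06,0.037],[0.037,0.12,0.037],[0.037,0.12,0.037],[0.037,0.12,0.037]],"delta_rot":[[0.001,0,-0.0015],[0.001,0,-0.0015],[0.001,0,-0.0015],[0.001,0,-0.0015],[0.001,0,-0.0015],[0.001,0,-0.0015]],"gripper":[44,44,44,44,44,44]}'
python3 - <<'E'
from h import *
tgt((.4645,.335,.100),np.radians(-10.5))
E
```

```text
time_s: 7.75
eef_pos: [0.4641, 0.3346, 0.1107]
tcp_rot: [-0.195, -2.126, 2.126]
ft_force: [0.5, -0.3, 3.1]
finger_gap: 0.0438
pos [0.4641 0.3346 0.1107] F [ 0.5 -0.3  3.1] gap 0.0438 t 7.75 q [ 0.43  0.2   1.84 -0.    1.1   2.18]
xyz frac [-0.003  0.107 -0.005] rot frac [ 0.  0. -0.] min rows 0.2147000562866673 0.002583073437467569
```

```bash
python3 -m inch '{"xyz":[[0,0.05,0],[0,0.1,0],[0,0.11,0],[0,0.11,0],[0,0.11,0]],"delta_rot":[[0,0,0],[0,0,0],[0,0,0],[0,0,0],[0,0,0]],"gripper":[44,44,44,44,44]}' 
python3 -m inch '{"xyz":[[0,0,0],[0,0,0],[0,0,0],[0,0,0],[0,0,0],[0,0,0]],"delta_rot":[[0,0,0],[0,0,0],[0,0,0],[0,0,0],[0,0,0],[0,0,0]],"gripper":[15,15,15,15,15,15]}' 35
python3 - <<'E'
from h import *
tgt((.4645,.335,.22),np.radians(-10.5))
b,_=cloud("scene")
cv2.imwrite("pics/n3.png",cv2.resize(b[280:420,380:540],(640,560)))
E
```

```text
time_s: 8.25
eef_pos: [0.4643, 0.3347, 0.1006]
tcp_rot: [-0.196, -2.126, 2.126]
ft_force: [-2.0, -1.2, 9.1]
finger_gap: 0.0439
time_s: 8.85
eef_pos: [0.4651, 0.3351, 0.1009]
tcp_rot: [-0.198, -2.129, 2.125]
ft_force: [-0.4, 0.1, 7.5]
finger_gap: 0.022
pos [0.4651 0.3351 0.1009] F [-0.4  0.1  7.5] gap 0.022 t 8.85 q [ 0.43  0.22  1.84 -0.    1.08  2.18]
xyz frac [ 0.003 -1.191 -0.   ] rot frac [ 0.0003  0.0001 -0.0004] min rows 2.38215884144331 0.021284351948760657
```

View pics/n3.png

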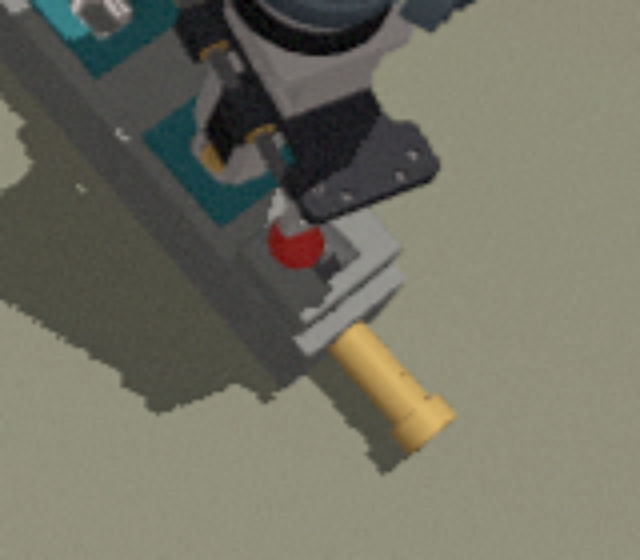

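Gap is 22.0 mm, so the block is held with the collar back about 10 mm. Drawing it out straight up.

```bash
python3 -m inch '{"xyz":[[0,-0.05,0],[0,-0.12,0],[0,-0.25,0],[0,-0.4,0],[0,-0.55,0],[0,-0.7,0],[0,-0.85,0],[0,-1,0],[0,-1,0],[0,-1,0]],"delta_rot":[[0,0,0],[0,0,0],[0,0,0],[0,0,0],[0,0,0],[0,0,0],[0,0,0],[0,0,0],[0,0,0],[0,0,0]],"gripper":[15,15,15,15,15,15,15,15,15,15]}'
python3 - <<'E'
from h import *
tgt((.4645,.335,.265),np.radians(-10.5))
b,_=cloud("scene");a,_=cloud("top")
cv2.imwrite("pics/n4.png",np.hstack([cv2.resize(a[200:360,80:280],(400,320)),cv2.resize(b[240:400,380:580],(400,320))]))
E
```

```text
time_s: 9.9
eef_pos: [0.4639, 0.3345, 0.1997]
tcp_rot: [-0.195, -2.126, 2.125]
ft_force: [0.6, -0.0, -1.6]
finger_gap: 0.0216
pos [0.4639 0.3345 0.1997] F [ 0.6 -0.  -1.6] gap 0.0216 t 9.9 q [0.43 0.09 1.79 0.   1.26 2.18]
xyz frac [-0.006 -0.653 -0.006] rot frac [ 0.      0.0001 -0.0001] min rows 1.3063720810909292 0.003603599663865401
```

View pics/n4.png

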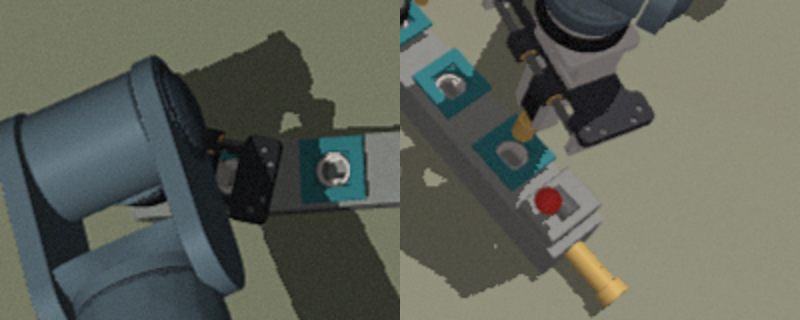

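```bash
python3 -m inch '{"xyz":[[0,-0.3,0],[0,-0.7,0],[0,-0.75,0],[0,-0.75,0]],"delta_rot":[[0,-0.01,0],[0,-0.03,0],[0,-0.0483,0],[0,-0.0483,0]],"gripper":[15,15,15,15]}'
python3 - <<'E'
from h import *
tgt((.636,-.062,.275),np.radians(6.85))
E
```

```text
time_s: 10.4
eef_pos: [0.4643, 0.3347, 0.2754]
tcp_rot: [-0.128, 2.159, -2.158]
ft_force: [-0.6, -0.6, -1.6]
finger_gap: 0.0217
pos [0.4643 0.3347 0.2754] F [-0.6 -0.6 -1.6] gap 0.0217 t 10.4 q [0.43 0.03 1.72 0.   1.4  1.88]
xyz frac [-1.228e+00  4.000e-03  4.144e+00] rot frac [ 0.0001  0.0001 -0.0003] min rows 8.644908652804789 0.013953056434372396
```

```bash
for i in 1 2 3 4; do python3 -m inch '{"xyz":[[-0.1,0,0.33],[-0.2,0,0.67],[-0.3,0,1]],"delta_rot":[[0,0,0],[0,0,0],[0,0,0]],"gripper":[15,15,15]}' | grep eef; done
python3 -m inch '{"xyz":[[-0.03,0,0.14],[-0.03,0,0.14],[-0.03,0,0.14]],"delta_rot":[[0,0,0],[0,0,0],[0,0,0]],"gripper":[15,15,15]}'
cat >> h.py <<'E'
def handfit(c,foot_z,zlo,zhi):
    import cv2
    out=[]
    pts=[]
    for n in("top","scene"):
        p,W=cloud(n);cv2.imwrite(f"pics/last_{n}.png",p)
        pts.append(W)
    return pts
E
python3 - <<'E'
from h import *
tgt((.636,-.062,.275),np.radians(6.85))
pts=handfit(None,0,0,0)
a=cv2.imread("pics/last_top.png");b=cv2.imread("pics/last_scene.png")
cv2.imwrite("pics/n5.png",np.hstack([cv2.resize(a[130:290,300:500],(400,320)),cv2.resize(b[140:300,190:390],(400,320))]))
E
```

```text
eef_pos: [0.5049, 0.2376, 0.2719]
eef_pos: [0.5468, 0.1417, 0.2719]
eef_pos: [0.5886, 0.0461, 0.2718]
eef_pos: [0.6305, -0.0494, 0.2716]
time_s: 11.9
eef_pos: [0.635, -0.0608, 0.2732]
tcp_rot: [-0.132, 2.162, -2.159]
ft_force: [0.1, -0.3, -2.6]
finger_gap: 0.0217
pos [ 0.635  -0.0608  0.2732] F [ 0.1 -0.3 -2.6] gap 0.0217 t 11.9 q [-0.27  0.19  1.55  0.    1.41  1.18]
xyz frac [-0.008 -0.018  0.013] rot frac [0.0002 0.0001 0.0003] min rows 0.048149536066908964 0.01719093071144017
```

View pics/n5.png

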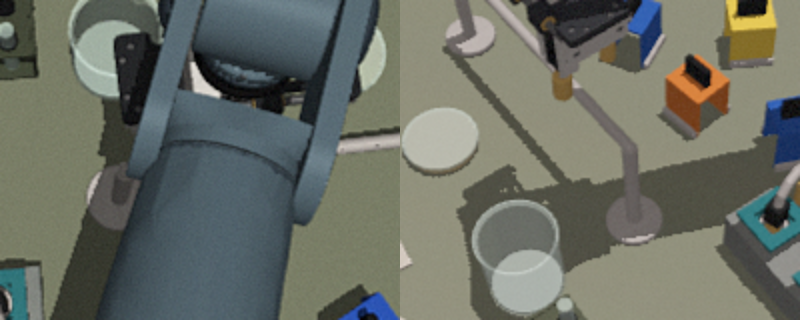

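Run:
```python
from h import *
p,W=cloud("scene")
hsv=cv2.cvtColor(p,cv2.COLOR_BGR2HSV)
m=(hsv[...,0]>12)&(hsv[...,0]<28)&(hsv[...,1]>110)&(W[...,2]>.17)&(W[...,2]<.3)&(W[...,0]>.5)
k,l=cv2.connectedComponents(m.astype(np.uint8))
for i in range(1,k):
    q=l==i
    if q.sum()>15:
        v,u=np.nonzero(q);P=W[q];print(q.sum(),u.mean(),v.mean(),P.mean(0).round(4),P.min(0).round(3),P.max(0).round(3))
```

```text
56 293.8392857142857 166.39285714285714 [ 0.5776 -0.0614  0.2321] [ 0.569 -0.067  0.218] [ 0.585 -0.057  0.247]
109 270.60550458715596 182.85321100917432 [ 0.639  -0.0537  0.2239] [ 0.626 -0.066  0.204] [ 0.648 -0.047  0.255]
```

```bash
python3 -m inch '{"xyz":[[-0.02,0,0],[-0.02,0.2,0],[-0.02,0.4,0],[-0.02,0.6,0],[-0.02,0.8,0],[-0.02,1,0],[-0.02,1,0],[-0.02,1,0]],"delta_rot":[[0,0,0],[0,0,0],[0,0,0],[0,0,0],[0,0,0],[0,0,0],[0,0,0],[0,0,0]],"gripper":[15,15,15,15,15,15,15,15]}'
python3 - <<'E'
from h import *
tgt((.637,-.062,.136),np.radians(6.85))
pts=handfit(None,0,0,0)
a=cv2.imread("pics/last_top.png");b=cv2.imread("pics/last_scene.png")
cv2.imwrite("pics/n6.png",np.hstack([cv2.resize(a[130:290,300:500],(400,320)),cv2.resize(b[140:300,190:390],(400,320))]))
E
```

```text
time_s: 12.85
eef_pos: [0.6378, -0.061, 0.1748]
tcp_rot: [-0.131, 2.159, -2.159]
ft_force: [-0.1, 1.6, -1.5]
finger_gap: 0.0222
pos [ 0.6378 -0.061   0.1748] F [-0.1  1.6 -1.5] gap 0.0222 t 12.85 q [-0.27  0.28  1.63  0.    1.24  1.18]
xyz frac [0.009 0.388 0.008] rot frac [0.     0.0002 0.    ] min rows 0.7756058396856126 0.009844785334966702
```

View pics/n6.png

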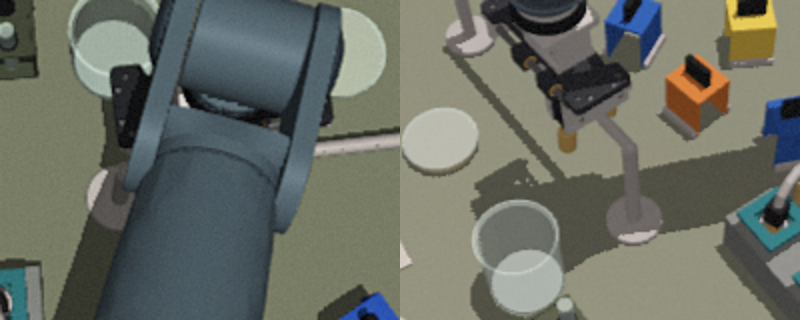

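Plug is on the far side of the bar and nozzle on the near side, no contact. Lowering the rest.

```bash
python3 -m inch '{"xyz":[[0,0.1,0],[0,0.2,0],[0,0.3,0],[0,0.36,0],[0,0.38,0],[0,0.38,0],[0,0.38,0]],"delta_rot":[[0,0,0],[0,0,0],[0,0,0],[0,0,0],[0,0,0],[0,0,0],[0,0,0]],"gripper":[15,15,15,15,15,15,15]}'
```

```text
time_s: 13.65
eef_pos: [0.6379, -0.0615, 0.1365]
tcp_rot: [-0.13, 2.159, -2.159]
ft_force: [-0.5, 0.3, 0.4]
finger_gap: 0.0219
```

```bash
python3 -m inch '{"xyz":[[0,0.01,0],[0,0.01,0],[0,0.01,0],[0,0.01,0],[0,0.01,0],[0,0.01,0],[0,0.01,0]],"delta_rot":[[0,0,0],[0,0,0],[0,0,0],[0,0,0],[0,0,0],[0,0,0],[0,0,0]],"gripper":[20,24,28,32,38,44,44]}' 
python3 -m inch '{"xyz":[[0,-0.2,0],[0,-0.5,0],[0,-1,0],[0,-1,0],[0,-1,0],[0,-1,0]],"delta_rot":[[0,0,0],[0,0,0],[0,0,0],[0,0,0],[0,0,0],[0,0,0]],"gripper":[44,44,44,44,44,44]}' 
python3 -m inch '{"xyz":[[0.3,-0.2,-0.5],[0.6,-0.4,-1],[0.6,-0.4,-1]],"delta_rot":[[0,0,0],[0,0,0],[0,0,0]],"gripper":[44,44,44]}'
python3 - <<'E'
from h import *
tgt((.481,.1348,.21),np.radians(20))
pts=handfit(None,0,0,0)
a=cv2.imread("pics/last_top.png");b=cv2.imread("pics/last_scene.png")
cv2.imwrite("pics/n7.png",np.hstack([cv2.resize(a[130:290,300:500],(400,320)),cv2.resize(b[140:300,190:390],(400,320))]))
E
```

```text
time_s: 14.35
eef_pos: [0.6378, -0.0615, 0.1354]
tcp_rot: [-0.13, 2.159, -2.159]
ft_force: [-0.2, -0.4, -1.7]
finger_gap: 0.0438
time_s: 14.95
eef_pos: [0.637, -0.0613, 0.234]
tcp_rot: [-0.133, 2.161, -2.159]
ft_force: [-0.0, 1.4, -0.5]
finger_gap: 0.044
time_s: 15.25
eef_pos: [0.5641, 0.0327, 0.2745]
tcp_rot: [-0.135, 2.161, -2.158]
ft_force: [0.2, 0.5, 0.4]
finger_gap: 0.044
pos [0.5641 0.0327 0.2745] F [0.2 0.5 0.4] gap 0.044 t 15.25 q [-0.14  0.01  1.73  0.    1.4   1.31]
xyz frac [ 0.699  0.648 -1.113] rot frac [ 0.0002 -0.0361  0.0004] min rows 2.930594248883518 1.5145055465160149
```

View pics/n7.png

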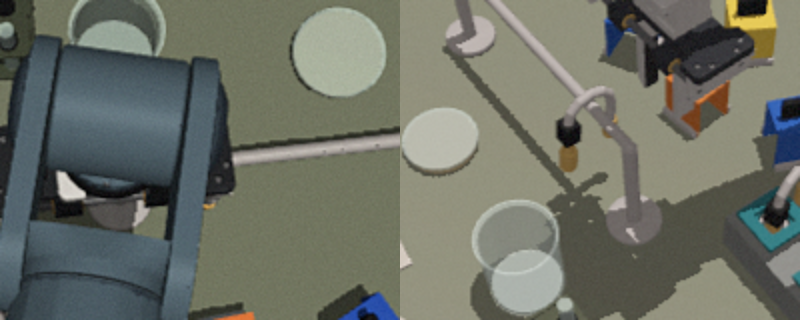

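Spout 3 hangs on the bar (crop (595,105)). Going to spout 1.

```bash
python3 -m inch '{"xyz":[[0.2,0,-0.33],[0.45,0,-0.67],[0.7,0,-1],[0.7,0,-1]],"delta_rot":[[0,-0.018,0],[0,-0.036,0],[0,-0.036,0],[0,-0.036,0]],"gripper":[44,44,44,44]}' 
python3 -m inch '{"xyz":[[0,0,0],[0,0,0]],"delta_rot":[[0,0,0],[0,0,0]],"gripper":[44,44]}'
python3 - <<'E'
from h import *
tgt((.481,.1348,.20),np.radians(20))
T=cloud("top")[1];S=cloud("scene")[1]
for cl in ([S],):
    x,e,n=fitneck((.4825,.1366),(.4825,.1366,.03),cl);print(x.round(4),np.degrees(x[2:5]).round(1),e,n)
E
```

```text
time_s: 15.75
eef_pos: [0.4822, 0.1232, 0.2734]
tcp_rot: [-0.363, 2.034, -2.032]
ft_force: [0.0, 0.2, -0.7]
finger_gap: 0.0442
time_s: 15.95
eef_pos: [0.4853, 0.1204, 0.2745]
tcp_rot: [-0.356, 2.034, -2.034]
ft_force: [-0.1, -0.4, 0.1]
finger_gap: 0.0442
pos [0.4853 0.1204 0.2745] F [-0.1 -0.4  0.1] gap 0.0442 t 15.95 q [ 0.02 -0.15  1.89 -0.    1.41  1.24]
xyz frac [-0.01   0.745 -0.149] rot frac [ 0.     -0.0006  0.0002] min rows 1.5205753350327815 0.02634434999101284
[ 0.4827  0.1387  0.3573  0.027  -0.0683  0.    ] [20.5  1.5 -3.9] 0.0010933923134693803 168
```

```bash
python3 -m inch '{"xyz":[[-0.01,0.1,-0.15],[-0.01,0.4,-0.15],[-0.01,0.75,-0.15],[-0.01,0.75,-0.15],[-0.01,0.75,-0.15]],"delta_rot":[[0,0,0],[0,0,0],[0,0,0],[0,0,0],[0,0,0]],"gripper":[44,44,44,44,44]}'
python3 - <<'E'
from h import *
tgt((.4805,.1345,.12),np.radians(20.2))
pts=handfit(None,0,0,0)
a=cv2.imread("pics/last_top.png");b=cv2.imread("pics/last_scene.png")
cv2.imwrite("pics/m1.png",np.hstack([cv2.resize(a[200:360,200:400],(400,320)),cv2.resize(b[180:340,290:490],(400,320))]))
E
```

```text
time_s: 16.55
eef_pos: [0.4802, 0.1361, 0.2001]
tcp_rot: [-0.358, 2.034, -2.033]
ft_force: [1.1, 0.2, 0.1]
finger_gap: 0.0439
pos [0.4802 0.1361 0.2001] F [1.1 0.2 0.1] gap 0.0439 t 16.55 q [ 0.05 -0.08  1.96  0.    1.26  1.27]
xyz frac [0.002 0.801 0.017] rot frac [ 0.0001 -0.0009  0.0002] min rows 1.6027199396320246 0.04062298313812367
```

View pics/m1.png

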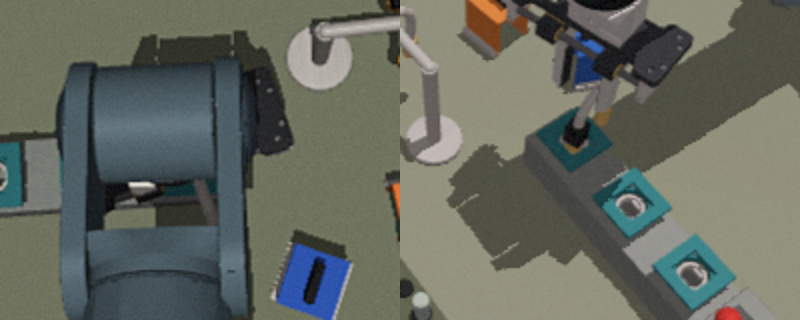

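```bash
python3 -m inch '{"xyz":[[0,0.2,0],[0,0.5,0],[0,0.75,0],[0,0.85,0],[0,0.88,0],[0,0.88,0],[0,0.88,0]],"delta_rot":[[0,0,0],[0,0,0],[0,0,0],[0,0,0],[0,0,0],[0,0,0],[0,0,0]],"gripper":[44,44,44,44,44,44,44]}'
python3 - <<'E'
from h import *
tgt((.4805,.1355,.1),np.radians(20.2))
E
```

```text
time_s: 17.35
eef_pos: [0.4818, 0.136, 0.1141]
tcp_rot: [-0.353, 2.031, -2.032]
ft_force: [0.2, 0.2, -1.1]
finger_gap: 0.0442
pos [0.4818 0.136  0.1141] F [ 0.2  0.2 -1.1] gap 0.0442 t 17.35 q [0.05 0.04 2.02 0.   1.08 1.27]
xyz frac [ 0.014  0.141 -0.   ] rot frac [-0.0001 -0.0009 -0.0005] min rows 0.28377249303386975 0.043768090301906044
```

```bash
python3 -m inch '{"xyz":[[0,0.03,0],[0,0.06,0],[0,0.09,0],[0,0.12,0],[0,0.145,0],[0,0.145,0],[0,0.145,0]],"delta_rot":[[0,0,0],[0,0,0],[0,0,0],[0,0,0],[0,0,0],[0,0,0],[0,0,0]],"gripper":[44,44,44,44,44,44,44]}' 
python3 -m inch '{"xyz":[[0,0,0],[0,0,0],[0,0,0],[0,0,0],[0,0,0],[0,0,0]],"delta_rot":[[0,0,0],[0,0,0],[0,0,0],[0,0,0],[0,0,0],[0,0,0]],"gripper":[15,15,15,15,15,15]}' 35
```

```text
time_s: 18.05
eef_pos: [0.4819, 0.136, 0.0997]
tcp_rot: [-0.353, 2.031, -2.032]
ft_force: [-1.7, 0.2, 8.8]
finger_gap: 0.0439
time_s: 18.65
eef_pos: [0.4823, 0.1359, 0.0998]
tcp_rot: [-0.352, 2.031, -2.032]
ft_force: [0.3, -0.2, 8.8]
finger_gap: 0.0217
```

```bash
python3 -m inch '{"xyz":[[0,-0.05,0],[0,-0.12,0],[0,-0.25,0],[0,-0.4,0],[0,-0.55,0],[0,-0.7,0],[0,-0.85,0],[0,-1,0],[0,-1,0],[0,-1,0]],"delta_rot":[[0,0,0],[0,0,0],[0,0,0],[0,0,0],[0,0,0],[0,0,0],[0,0,0],[0,0,0],[0,0,0],[0,0,0]],"gripper":[15,15,15,15,15,15,15,15,15,15]}' 
python3 -m inch '{"xyz":[[0,-0.3,0],[0,-0.7,0],[0,-0.77,0],[0,-0.77,0]],"delta_rot":[[0,0.01,0],[0,0.03,0],[0,0.037,0],[0,0.037,0]],"gripper":[15,15,15,15]}'
python3 - <<'E'
from h import *
tgt((.651,-.171,.275),np.radians(6.85))
pts=handfit(None,0,0,0)
a=cv2.imread("pics/last_top.png");b=cv2.imread("pics/last_scene.png")
cv2.imwrite("pics/m2.png",np.hstack([cv2.resize(a[200:360,200:400],(400,320)),cv2.resize(b[180:340,290:490],(400,320))]))
E
```

```text
time_s: 19.65
eef_pos: [0.4798, 0.1359, 0.1971]
tcp_rot: [-0.358, 2.034, -2.033]
ft_force: [-0.0, 1.0, -1.5]
finger_gap: 0.0216
time_s: 20.05
eef_pos: [0.4808, 0.1359, 0.2754]
tcp_rot: [-0.123, 2.162, -2.162]
ft_force: [0.5, -0.5, -2.1]
finger_gap: 0.0219
pos [0.4808 0.1359 0.2754] F [ 0.5 -0.5 -2.1] gap 0.0219 t 20.05 q [ 0.05 -0.15  1.89 -0.    1.41  1.5 ]
xyz frac [-1.34   0.006  3.243] rot frac [-0.     -0.0008 -0.0002] min rows 7.018670331221364 0.03501153733882044
```

View pics/m2.png

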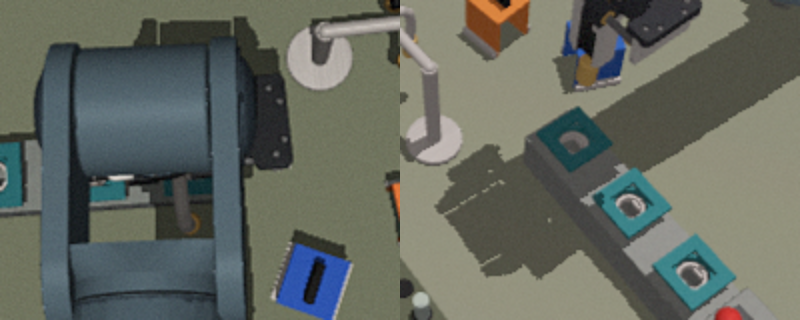

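```bash
python3 -m inch '{"xyz":[[-0.14,-0.15,0.33],[-0.28,-0.15,0.67],[-0.42,-0.15,1]],"delta_rot":[[0,0,0],[0,0,0],[0,0,0]],"gripper":[15,15,15]}' | grep eef
for i in 1 2; do python3 -m inch '{"xyz":[[-0.14,0,0.33],[-0.28,0,0.67],[-0.42,0,1]],"delta_rot":[[0,0,0],[0,0,0],[0,0,0]],"gripper":[15,15,15]}' | grep eef; done
python3 -m inch '{"xyz":[[-0.08,0,0.24],[-0.08,0,0.24],[-0.08,0,0.24],[-0.08,0.15,0.24],[-0.08,0.15,0.24]],"delta_rot":[[0,0,0],[0,0,0],[0,0,0],[0,0,0],[0,0,0]],"gripper":[15,15,15,15,15]}'
python3 - <<'E'
from h import *
tgt((.651,-.171,.275),np.radians(6.85))
p,W=cloud("scene")
hsv=cv2.cvtColor(p,cv2.COLOR_BGR2HSV)
m=(hsv[...,0]>12)&(hsv[...,0]<28)&(hsv[...,1]>110)&(W[...,2]>.04)&(W[...,2]<.3)&(W[...,0]>.5)
k,l=cv2.connectedComponents(m.astype(np.uint8))
for i in range(1,k):
    q=l==i
    if q.sum()>15:
        v,u=np.nonzero(q);P=W[q];print(q.sum(),u.mean(),v.mean(),P.mean(0).round(4),P.min(0).round(3),P.max(0).round(3))
cv2.imwrite("pics/m3.png",cv2.resize(p[110:270,160:360],(800,600)))
E
```

```text
eef_pos: [0.5333, 0.0404, 0.288]
eef_pos: [0.5863, -0.0544, 0.2871]
eef_pos: [0.6394, -0.1489, 0.2867]
time_s: 21.55
eef_pos: [0.649, -0.1691, 0.2713]
tcp_rot: [-0.131, 2.167, -2.161]
ft_force: [0.8, 0.5, -1.8]
finger_gap: 0.0218
pos [ 0.649  -0.1691  0.2713] F [ 0.8  0.5 -1.8] gap 0.0218 t 21.55 q [-0.42  0.27  1.46  0.    1.42  1.03]
xyz frac [-0.018 -0.037  0.021] rot frac [ 0.0005 -0.0006  0.0008] min rows 0.09291955890344022 0.04581425520630195
74 265.63513513513516 135.66216216216216 [ 0.5888 -0.1704  0.2351] [ 0.578 -0.177  0.219] [ 0.596 -0.165  0.25 ]
100 243.64 153.12 [ 0.6499 -0.1622  0.2203] [ 0.638 -0.174  0.202] [ 0.659 -0.156  0.235]
108 273.9074074074074 218.75925925925927 [ 0.6436 -0.0557  0.0896] [ 0.631 -0.068  0.064] [ 0.654 -0.05   0.12 ]
```

View pics/m3.png

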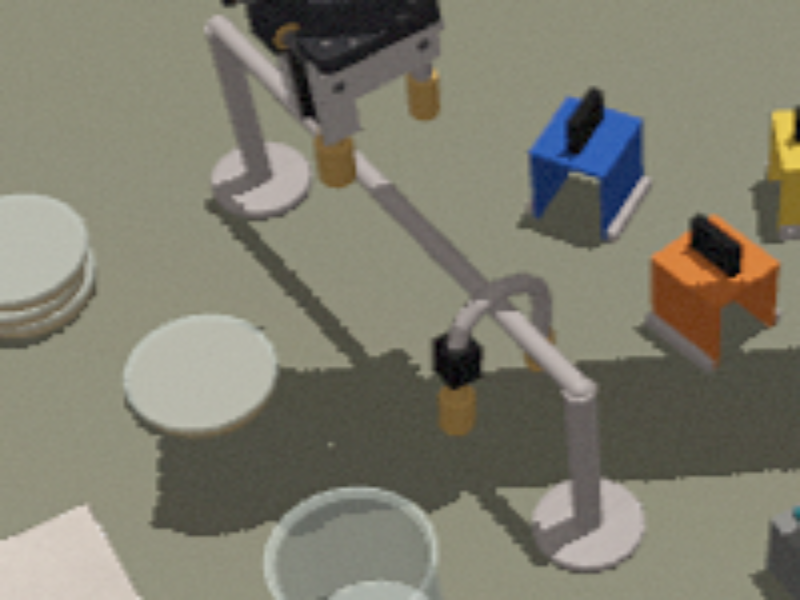

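```bash
python3 -m inch '{"xyz":[[-0.04,0,0.02],[-0.04,0.2,0.02],[-0.04,0.4,0.02],[-0.04,0.6,0.02],[-0.04,0.8,0.02],[-0.04,1,0.02],[-0.04,1,0.02],[-0.04,1,0.02]],"delta_rot":[[0,0,0],[0,0,0],[0,0,0],[0,0,0],[0,0,0],[0,0,0],[0,0,0],[0,0,0]],"gripper":[15,15,15,15,15,15,15,15]}'
python3 - <<'E'
from h import *
tgt((.651,-.171,.136),np.radians(6.85))
E
```

```text
time_s: 22.4
eef_pos: [0.6551, -0.1722, 0.1755]
tcp_rot: [-0.123, 2.162, -2.162]
ft_force: [0.1, 0.4, -0.4]
finger_gap: 0.0222
pos [ 0.6551 -0.1722  0.1755] F [ 0.1  0.4 -0.4] gap 0.0222 t 22.4 q [-0.42  0.36  1.52  0.    1.26  1.03]
xyz frac [ 0.04   0.395 -0.016] rot frac [-0.     -0.0008 -0.0001] min rows 0.7943384486485122 0.03351272002716576
```

```bash
python3 -m inch '{"xyz":[[0.02,0.1,0],[0.02,0.2,0],[0.02,0.3,0],[0.02,0.36,0],[0.02,0.4,0],[0.02,0.4,0],[0.02,0.4,0]],"delta_rot":[[0,0,0],[0,0,0],[0,0,0],[0,0,0],[0,0,0],[0,0,0],[0,0,0]],"gripper":[15,15,15,15,15,15,15]}'
```

```text
time_s: 23.1
eef_pos: [0.6532, -0.1727, 0.1355]
tcp_rot: [-0.123, 2.161, -2.163]
ft_force: [-0.0, 0.4, 0.6]
finger_gap: 0.022
```

```bash
python3 -m inch '{"xyz":[[0,0.01,0],[0,0.01,0],[0,0.01,0],[0,0.01,0],[0,0.01,0],[0,0.01,0],[0,0.01,0]],"delta_rot":[[0,0,0],[0,0,0],[0,0,0],[0,0,0],[0,0,0],[0,0,0],[0,0,0]],"gripper":[20,24,28,32,38,44,44]}' 
python3 -m inch '{"xyz":[[0,-0.2,0],[0,-0.5,0],[0,-1,0],[0,-1,0],[0,-1,0],[0,-1,0]],"delta_rot":[[0,0,0],[0,0,0],[0,0,0],[0,0,0],[0,0,0],[0,0,0]],"gripper":[44,44,44,44,44,44]}' 
python3 -m inch '{"xyz":[[0.5,-0.2,0.5],[1,-0.4,1],[1,-0.4,1],[1,-0.4,1]],"delta_rot":[[0,0,0],[0,0,0],[0,0,0],[0,0,0]],"gripper":[44,44,44,44]}'
python3 - <<'E'
from h import *
p,W=cloud("scene");cv2.imwrite("pics/m4.png",cv2.resize(p[90:290,150:400],(800,600)))
for n in("scene","top"):
    p,W=cloud(n)
    m=(W[...,2]>.09)&(W[...,2]<.11)&(np.hypot(W[...,0]-.442,W[...,1]+.091)<.04)
    P=W[m]
    if len(P):print(n,P.mean(0),cv2.minAreaRect(P[:,:2].astype(np.float32)))
tgt((.4425,-.0912,.2),np.radians(11.8-90))
E
```

```text
time_s: 23.8
eef_pos: [0.6527, -0.1725, 0.1338]
tcp_rot: [-0.124, 2.163, -2.163]
ft_force: [-0.3, -0.8, -0.3]
finger_gap: 0.0438
time_s: 24.4
eef_pos: [0.6521, -0.1722, 0.2324]
tcp_rot: [-0.126, 2.165, -2.162]
ft_force: [0.0, 0.1, -0.6]
finger_gap: 0.0441
time_s: 24.8
eef_pos: [0.5624, -0.287, 0.2741]
tcp_rot: [-0.118, 2.165, -2.167]
ft_force: [1.2, 0.4, 0.7]
finger_gap: 0.0443
scene [ 0.44262299 -0.09051775  0.09748728] ((0.44174429774284363, -0.09257729351520538), (0.012305191718041897, 0.04029721021652222), 12.12952995300293)
top [ 0.44243915 -0.09091923  0.0990926 ] ((0.4426537752151489, -0.09117770195007324), (0.009939019568264484, 0.03934289887547493), 11.831131935119629)
pos [ 0.5645 -0.2826  0.2721] F [-0.4  0.7  0.2] gap 0.0438 t 24.95 q [-0.64  0.17  1.57  0.    1.41  0.81]
xyz frac [ 0.993  0.727 -2.038] rot frac [1.000e-04 2.354e-01 5.000e-04] min rows 4.761771409962872 9.864376051944149
```

View pics/m4.png

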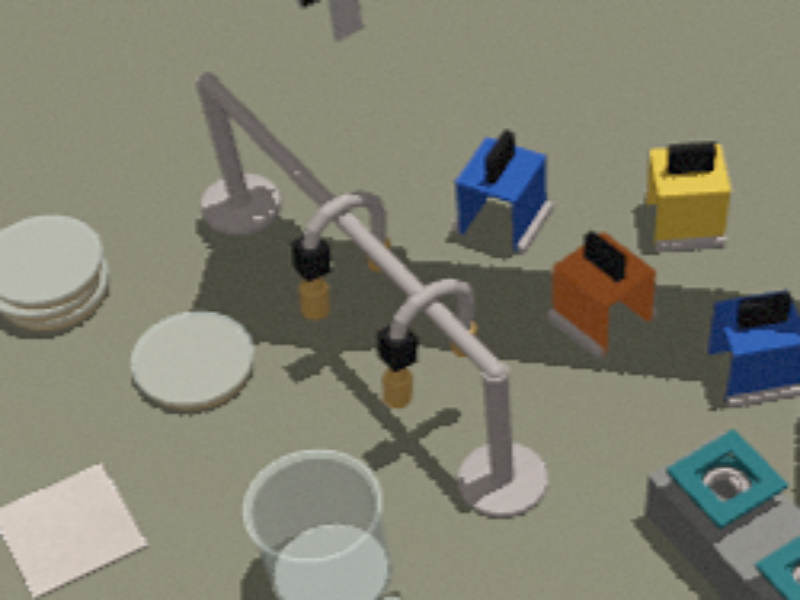

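Both spouts hang properly and the orange guard hasn't moved. Next the guard: I turn the wrist −95°, because the other way would run J6 into its limit.

```bash
python3 -m inch '{"xyz":[[0.1,0,-0.1],[0.2,0,-0.2],[0.3,0,-0.4],[0.4,0,-0.5],[0.5,0,-0.6],[0.6,0,-0.7],[0.7,0,-0.8],[0.8,0,-0.9],[0.9,0,-1],[0.99,0,-1]],"delta_rot":[[0,-0.02,0],[0,-0.04,0],[0,-0.06,0],[0,-0.08,0],[0,-0.1,0],[0,-0.12,0],[0,-0.14,0],[0,-0.16,0],[0,-0.18,0],[0,-0.2,0]],"gripper":[44,44,44,44,44,40,40,40,40,40]}'
python3 - <<'E'
from h import *
tgt((.4425,-.0912,.2),np.radians(11.8-90))
E
```

```text
time_s: 25.95
eef_pos: [0.4549, -0.1926, 0.2724]
tcp_rot: [-1.113, 1.351, -1.346]
ft_force: [0.5, 0.2, 0.7]
finger_gap: 0.0403
pos [ 0.4549 -0.1926  0.2724] F [0.5 0.2 0.7] gap 0.0403 t 25.95 q [-0.63 -0.16  1.9   0.    1.41 -0.44]
xyz frac [-0.971  0.726 -0.312] rot frac [ 0.0003 -0.0632 -0.0003] min rows 2.504674342195346 2.6484219076915156
```

```bash
python3 -m inch '{"xyz":[[-0.3,0,-0.1],[-0.7,0,-0.2],[-0.97,0,-0.31],[-0.97,0.3,-0.31],[-0.97,0.7,-0.31],[-0.97,0.7,-0.31],[-0.97,0.7,-0.31]],"delta_rot":[[0,-0.02,0],[0,-0.04,0],[0,-0.0632,0],[0,-0.0632,0],[0,-0.0632,0],[0,-0.0632,0],[0,-0.0632,0]],"gripper":[40,40,40,40,40,40,40]}'
python3 - <<'E'
from h import *
tgt((.4425,-.0912,.13),np.radians(11.8-90))
p,W=cloud("scene");cv2.imwrite("pics/g1.png",cv2.resize(p[110:270,260:460],(800,600)))
E
```

```text
time_s: 26.65
eef_pos: [0.4437, -0.0929, 0.2034]
tcp_rot: [-1.297, 1.064, -1.059]
ft_force: [-1.0, 0.5, 0.4]
finger_gap: 0.0399
pos [ 0.4437 -0.0929  0.2034] F [-1.   0.5  0.4] gap 0.0399 t 26.65 q [-0.46 -0.21  2.07  0.    1.28 -0.66]
xyz frac [-0.018  0.734 -0.007] rot frac [ 0.0003 -0.0011 -0.0003] min rows 1.4683756616679418 0.05073056962272005
```

View pics/g1.png

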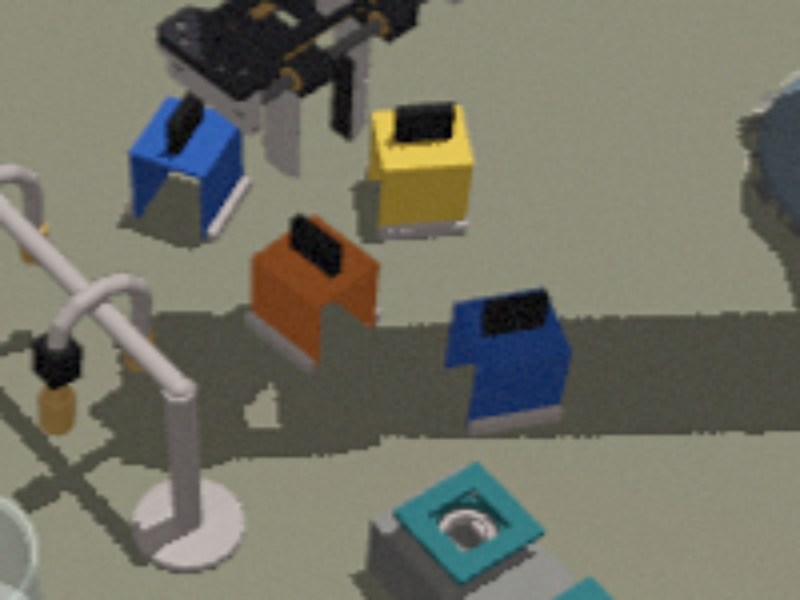

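```bash
python3 -m inch '{"xyz":[[-0.018,0.2,0],[-0.018,0.4,0],[-0.018,0.6,0],[-0.018,0.65,0],[-0.018,0.65,0]],"delta_rot":[[0,0,0],[0,0,0],[0,0,0],[0,0,0],[0,0,0]],"gripper":[40,40,40,40,40]}'
python3 - <<'E'
from h import *
tgt((.4425,-.0912,.1),np.radians(11.8-90))
p,W=cloud("scene");cv2.imwrite("pics/g2.png",cv2.resize(p[110:270,260:460],(800,600)))
hsv=cv2.cvtColor(p,cv2.COLOR_BGR2HSV);H,S=hsv[...,0],hsv[...,1]
m=(H>=5)&(H<=15)&(S>150)&(W[...,2]>.01);P=W[m];print(P.mean(0),cv2.minAreaRect(P[P[:,2]>.062][:,:2].astype(np.float32)))
E
```

```text
time_s: 27.2
eef_pos: [0.4442, -0.0925, 0.1398]
tcp_rot: [-1.296, 1.062, -1.063]
ft_force: [0.8, -0.1, 0.9]
finger_gap: 0.0398
pos [ 0.4442 -0.0925  0.1398] F [ 0.8 -0.1  0.9] gap 0.0398 t 27.2 q [-0.46 -0.12  2.12  0.    1.14 -0.65]
xyz frac [-0.016  0.398 -0.014] rot frac [-0.0001 -0.0014  0.0001] min rows 0.7976383874020674 0.05894131721961159
[ 0.45017923 -0.08384001  0.05454028] ((0.4950031638145447, -0.11747586727142334), (0.09954087436199188, 0.3305554687976837), 55.12537384033203)
```

View pics/g2.png

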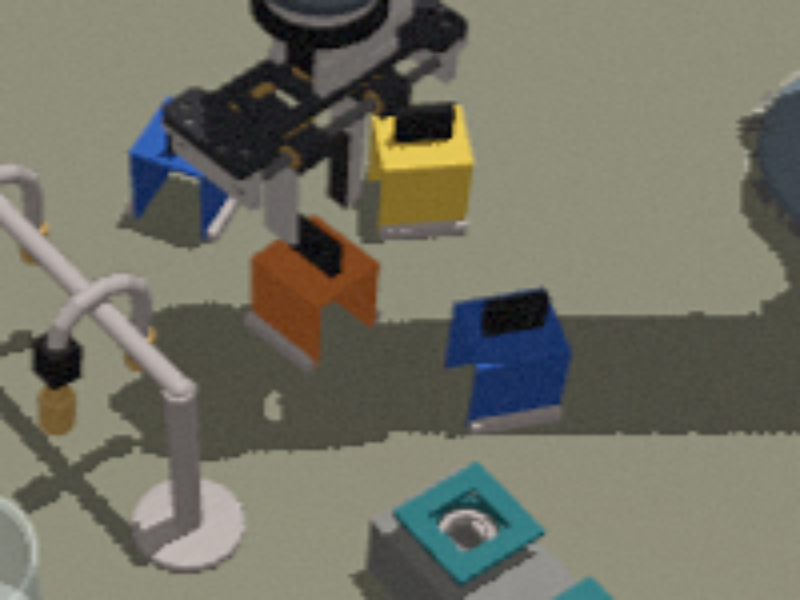

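Guard unmoved. Descending around the fin and gripping.

```bash
python3 -m inch '{"xyz":[[-0.01,0.1,-0.014],[-0.01,0.2,-0.014],[-0.01,0.3,-0.014],[-0.01,0.38,-0.014],[-0.01,0.38,-0.014],[-0.01,0.38,-0.014]],"delta_rot":[[0,0,0],[0,0,0],[0,0,0],[0,0,0],[0,0,0],[0,0,0]],"gripper":[40,40,40,40,40,40]}' 
python3 -m inch '{"xyz":[[0,0,0],[0,0,0],[0,0,0],[0,0,0],[0,0,0],[0,0,0]],"delta_rot":[[0,0,0],[0,0,0],[0,0,0],[0,0,0],[0,0,0],[0,0,0]],"gripper":[3,3,3,3,3,3]}' 35
python3 -m inch '{"xyz":[[0,-0.2,0],[0,-0.5,0],[0,-0.8,0],[0,-1,0],[0,-1,0]],"delta_rot":[[0,0.0138,0],[0,0.0138,0],[0,0.0138,0],[0,0.0138,0],[0,0.0138,0]],"gripper":[3,3,3,3,3]}' 
python3 -m inch '{"xyz":[[0,-0.5,0],[0,-1,0],[0,-1,0],[0,-1,0]],"delta_rot":[[0,0,0],[0,0,0],[0,0,0],[0,0,0]],"gripper":[3,3,3,3]}'
python3 - <<'E'
from h import *
tgt((.6326,-.2743,.305),np.radians(6.85-90))
p,W=cloud("scene");cv2.imwrite("pics/g3.png",cv2.resize(p[80:270,240:480],(800,600)))
E
```

```text
time_s: 27.85
eef_pos: [0.4419, -0.0915, 0.1006]
tcp_rot: [-1.296, 1.063, -1.062]
ft_force: [0.1, 0.3, 1.2]
finger_gap: 0.04
time_s: 28.45
eef_pos: [0.4419, -0.0914, 0.1009]
tcp_rot: [-1.296, 1.063, -1.063]
ft_force: [-0.2, 0.8, -0.3]
finger_gap: 0.0098
time_s: 28.95
eef_pos: [0.4437, -0.0923, 0.2038]
tcp_rot: [-1.258, 1.122, -1.132]
ft_force: [-0.1, -0.5, -1.3]
finger_gap: 0.0099
time_s: 29.35
eef_pos: [0.442, -0.0915, 0.3002]
tcp_rot: [-1.259, 1.128, -1.127]
ft_force: [0.3, 0.3, -1.7]
finger_gap: 0.0096
pos [ 0.442  -0.0915  0.3002] F [ 0.3  0.3 -1.7] gap 0.0096 t 29.35 q [-0.46 -0.3   1.96  0.    1.48 -0.57]
xyz frac [ 2.027 -0.048  1.693] rot frac [ 0.     -0.0015 -0.    ] min rows 5.282403789306278 0.06090029889279874
```

View pics/g3.png

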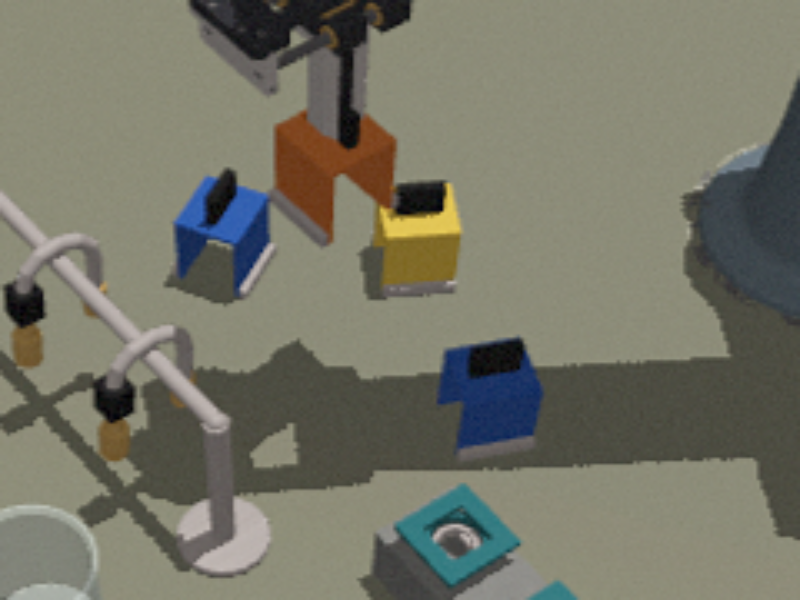

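```bash
python3 -m inch '{"xyz":[[0.33,-0.05,0.2],[0.67,-0.05,0.4],[1,-0.05,0.6],[1,-0.05,0.6]],"delta_rot":[[0,-0.0015,0],[0,-0.0015,0],[0,-0.0015,0],[0,-0.0015,0]],"gripper":[3,3,3,3]}' 
python3 -m inch '{"xyz":[[0.33,0,0.33],[0.67,0,0.67],[1,0,1],[1.0,0,1.0],[1,0,1],[1,0,1]],"delta_rot":[[0,0,0],[0,0,0],[0,0,0],[0,0,0],[0,0,0],[0,0,0]],"gripper":[3,3,3,3,3,3]}' 
python3 -m inch '{"xyz":[[0.03,0,0.09],[0.03,0,0.09],[0.03,0,0.09],[0.03,0,0.09]],"delta_rot":[[0,0,0],[0,0,0],[0,0,0],[0,0,0]],"gripper":[3,3,3,3]}'
python3 - <<'E'
from h import *
tgt((.6326,-.2743,.305),np.radians(6.85-90))
p,W=cloud("scene");cv2.imwrite("pics/g4.png",cv2.resize(p[60:220,160:360],(800,600)))
hsv=cv2.cvtColor(p,cv2.COLOR_BGR2HSV);H,S=hsv[...,0],hsv[...,1]
m=(H>=5)&(H<=15)&(S>150)&(W[...,2]>.2)
for lo,hi in((.255,.29),(.2,.25)):
    P=W[m&(W[...,2]>lo)&(W[...,2]<hi)];print(len(P),P.mean(0),cv2.minAreaRect(P[:,:2].astype(np.float32)))
p,W=cloud("top");cv2.imwrite("pics/g4t.png",p)
E
```

```text
time_s: 29.8
eef_pos: [0.5128, -0.1865, 0.3012]
tcp_rot: [-1.264, 1.128, -1.117]
ft_force: [-1.4, 0.4, -2.6]
finger_gap: 0.01
time_s: 30.4
eef_pos: [0.6229, -0.2704, 0.3046]
tcp_rot: [-1.264, 1.122, -1.118]
ft_force: [0.4, 0.5, -2.0]
finger_gap: 0.0096
time_s: 30.8
eef_pos: [0.6331, -0.2732, 0.3063]
tcp_rot: [-1.264, 1.12, -1.121]
ft_force: [-0.1, -0.2, -1.1]
finger_gap: 0.0097
pos [ 0.6331 -0.2732  0.3063] F [-0.1 -0.2 -1.1] gap 0.0097 t 30.8 q [-0.57  0.29  1.37 -0.    1.48 -0.69]
xyz frac [ 0.01   0.013 -0.006] rot frac [-0.0001  0.0001  0.0001] min rows 0.03592285100800888 0.005183045490096649
378 [ 0.63930896 -0.26311439  0.27217187] ((0.6336650848388672, -0.2729172706604004), (0.05625295639038086, 0.06283796578645706), 7.017574787139893)
235 [ 0.63156279 -0.26504577  0.22916088] ((0.6338813900947571, -0.2696853280067444), (0.057088226079940796, 0.061798471957445145), 10.152237892150879)
```

View pics/g4.png

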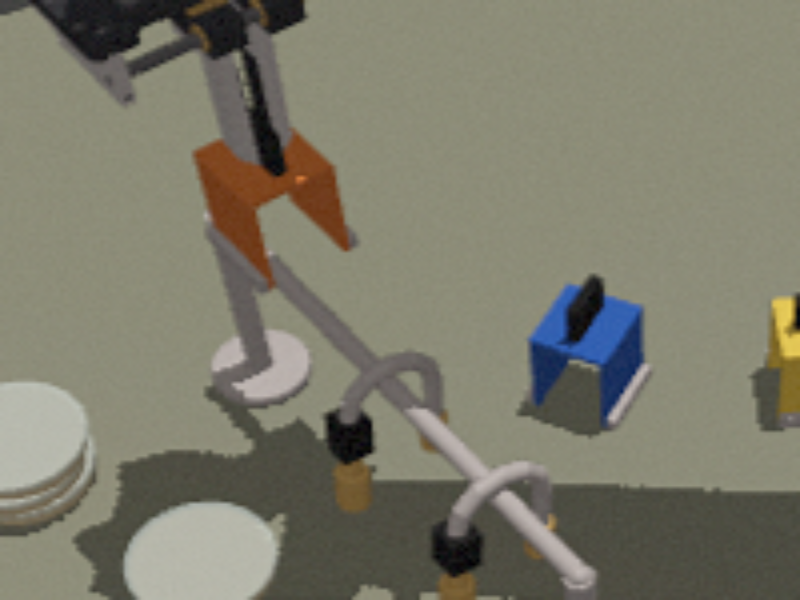

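Guard roof is centred at (0.634,−0.273) with yaw 7°, squarely over the bar. Lowering.

```bash
python3 -m inch '{"xyz":[[0.01,0.2,0],[0.01,0.4,0],[0.01,0.6,0],[0.01,0.8,0],[0.01,0.95,0],[0.01,1,0],[0.01,1,0]],"delta_rot":[[0,0,0],[0,0,0],[0,0,0],[0,0,0],[0,0,0],[0,0,0],[0,0,0]],"gripper":[3,3,3,3,3,3,3]}' 
python3 -m inch '{"xyz":[[0,0.02,0],[0,0.035,0],[0,0.035,0],[0,0.035,0]],"delta_rot":[[0,0,0],[0,0,0],[0,0,0],[0,0,0]],"gripper":[3,3,3,3]}'
```

```text
time_s: 31.6
eef_pos: [0.6331, -0.2744, 0.2052]
tcp_rot: [-1.264, 1.122, -1.119]
ft_force: [0.1, 1.5, -0.8]
finger_gap: 0.0098
time_s: 32.0
eef_pos: [0.6335, -0.2746, 0.2029]
tcp_rot: [-1.263, 1.12, -1.121]
ft_force: [-0.4, 0.9, -1.2]
finger_gap: 0.0095
```

```bash
python3 -m inch '{"xyz":[[0,0.01,0],[0,0.015,0],[0,0.015,0]],"delta_rot":[[0,0,0],[0,0,0],[0,0,0]],"gripper":[3,3,3]}'
python3 -m inch '{"xyz":[[0,0,0],[0,0,0],[0,0,0],[0,0,0],[0,0,0],[0,0,0]],"delta_rot":[[0,0,0],[0,0,0],[0,0,0],[0,0,0],[0,0,0],[0,0,0]],"gripper":[12,15,20,25,30,30]}'
python3 - <<'E'
from h import *
p,W=cloud("scene");cv2.imwrite("pics/g5.png",cv2.resize(p[60:220,160:360],(800,600)))
E
```

```text
time_s: 32.3
eef_pos: [0.6336, -0.2746, 0.2018]
tcp_rot: [-1.263, 1.12, -1.121]
ft_force: [-0.1, 1.8, 2.7]
finger_gap: 0.0097
time_s: 32.9
eef_pos: [0.6333, -0.2745, 0.2008]
tcp_rot: [-1.263, 1.12, -1.12]
ft_force: [-0.4, -0.4, 0.3]
finger_gap: 0.03
```

View pics/g5.png

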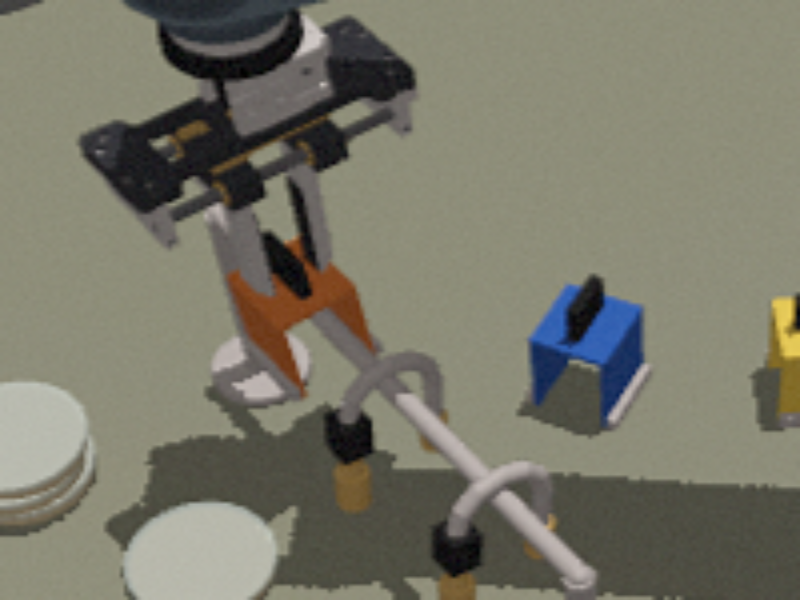

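```bash
python3 -m inch '{"xyz":[[0,-0.15,0],[0,-0.4,0],[0,-0.8,0],[0,-1,0],[0,-1,0]],"delta_rot":[[0,0,0],[0,0,0],[0,0,0],[0,0,0],[0,0,0]],"gripper":[32,32,32,32,32]}'
python3 -m inch '{"xyz":[[0.1,-0.1,-0.4],[0.5,-0.2,-0.8],[1,-0.2,-1],[1,-0.2,-1],[1,-0.2,-1]],"delta_rot":[[0,0,0],[0,0,0],[0,0,0],[0,0,0],[0,0,0]],"gripper":[32,32,32,32,32]}'
python3 -m inch '{"xyz":[[0.3,0,-0.3],[0.6,0,-0.6],[1,0,-1],[1,0,-1],[1,0,-1],[1,0,-1],[1,0,-1],[1,0,-1]],"delta_rot":[[0,0,0],[0,0,0],[0,0,0],[0,0,0],[0,0,0],[0,0,0],[0,0,0],[0,0,0]],"gripper":[32,32,32,32,32,32,32,32]}'
python3 - <<'E'
from h import *
T=cloud("top");S=cloud("scene");cv2.imwrite("pics/f_top.png",T[0]);cv2.imwrite("pics/f_scene.png",S[0])
mid=np.array([.6207,-.175,.160]);d=np.array([-.119,.993,0]);nx=np.array([.993,.119,0])
for n,(p,W) in(("top",T),("scene",S)):
    hsv=cv2.cvtColor(p,cv2.COLOR_BGR2HSV);H,Sa,V=hsv[...,0],hsv[...,1],hsv[...,2]
    m=(H>=5)&(H<=15)&(Sa>150)&(W[...,2]>.16)&(W[...,2]<.18);P=W[m]
    if len(P):
        r=cv2.minAreaRect(P[:,:2].astype(np.float32));print(n,"guard roof z",np.median(P[:,2]),r, "x,y in rail",(np.r_[r[0],.16]-mid)@nx,(np.r_[r[0],.16]-mid)@d)
    m=((H<4)|(H>176))&(Sa>160)&(W[...,1]>.3)&(W[...,2]>.1);print(n,"red",W[m].mean(0))
    for c in((.4825,.1366),(.4746,.236),(.467,.3357)):
        m=(H>80)&(H<98)&(Sa>130)&(np.hypot(W[...,0]-c[0],W[...,1]-c[1])<.045)&(W[...,2]>.065);print(" collar z",np.median(W[...,2][m]),m.sum())
for s in(.0,.11):
    b=mid+d*s+nx*.03
    Ws=[]
    for W in(T[1],S[1]):
        W=W.copy();rel=W-mid;x=rel@nx; rad=np.hypot(x,rel[...,2]); W[rad<.012]=np.nan
        W[np.abs(rel@d-s)>.035]=np.nan; Ws.append(W)
    x,e,n=fitneck(b,(b[0],b[1],.063),Ws,zmin=.145)
    # fitneck zmax .17 -> widen
    R=Rn.from_euler('z',x[2]).as_matrix()@Rn.from_rotvec([x[3],x[4],0]).as_matrix()
    ck=R@[-.03,0,.097]+[x[0],x[1],.063+x[5]]
    print("neck",s,x.round(3),e,n,"crook in rail x,y,z",((ck-mid)@nx).round(4),((ck-mid)@d).round(4),(ck[2]-.16).round(4))
E
```

```text
time_s: 33.45
eef_pos: [0.635, -0.2755, 0.3071]
tcp_rot: [-1.262, 1.112, -1.128]
ft_force: [0.7, 0.1, 0.7]
finger_gap: 0.0318
time_s: 33.95
eef_pos: [0.5449, -0.3869, 0.3194]
tcp_rot: [-1.262, 1.124, -1.121]
ft_force: [0.4, 0.0, 0.1]
finger_gap: 0.0318
time_s: 34.75
eef_pos: [0.4599, -0.4956, 0.321]
tcp_rot: [-1.264, 1.119, -1.119]
ft_force: [0.4, -0.8, -0.0]
finger_gap: 0.0319
top guard roof z 0.17022932249222816 ((0.6344297528266907, -0.2739846408367157), (0.05694655701518059, 0.061664879322052), 6.676040172576904) x,y in rail 0.0018544722973346409 -0.09992558893723488
top red [0.49938715 0.40631155 0.16129883]
 collar z 0.08569072041184775 717
 collar z 0.0858800658424764 724
 collar z 0.08584901987885127 729
scene guard roof z 0.1698169406609561 ((0.633901059627533, -0.27410051226615906), (0.056186869740486145, 0.06507964432239532), 7.551351547241211) x,y in rail 0.00131569125046727 -0.09997773477597237
scene red [0.50200831 0.40925536 0.15986424]
 collar z 0.08488260667243436 487
 collar z 0.08496842445970482 533
 collar z 0.08520108922830844 592
neck 0.0 [ 0.65  -0.164  0.116  0.096 -0.003 -0.   ] 0.0019210535885071664 280 crook in rail x,y,z -0.0001 -0.0016 -0.0007
neck 0.11 [ 0.636 -0.053  0.129  0.091 -0.002 -0.   ] 0.001934786981388363 278 crook in rail x,y,z -0.0 0.1104 -0.0006
```

View pics/f_scene.png

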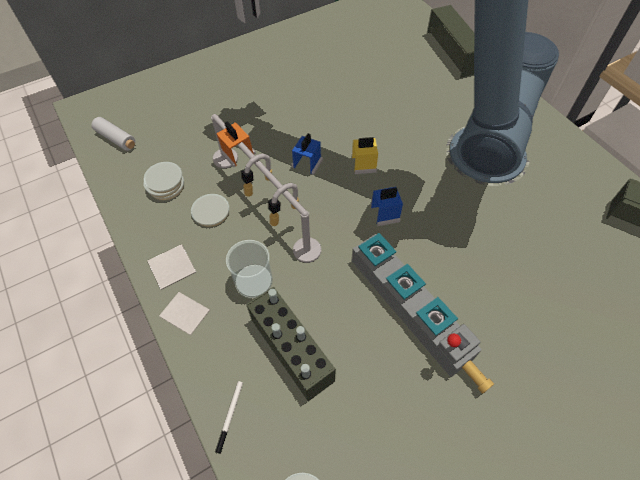

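View pics/f_top.png

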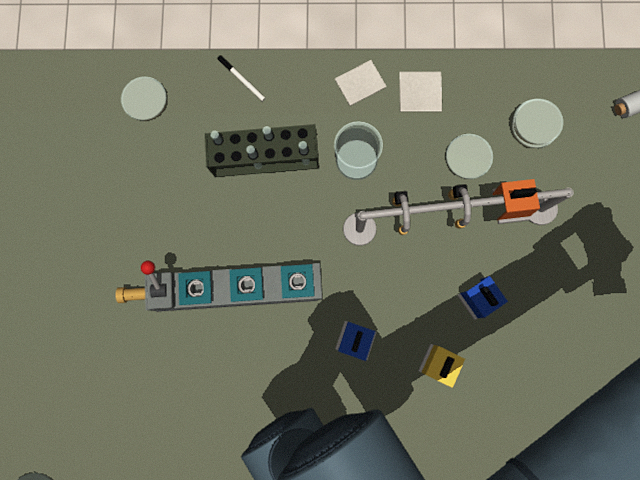

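Everything is in place: guard at (232,138) and spouts at (252,175) and (280,203) in the scene view, lever shut, collars home, and no second orange guard in either view. Handing in.

```bash
python3 -m inch '{"xyz":[[0,0,0],[0,0,0],[0,0,0],[0,0,0],[0,0,0]],"delta_rot":[[0,0,0],[0,0,0],[0,0,0],[0,0,0],[0,0,0]],"gripper":[32,32,32,32,32]}'
python3 -c "
from workcell import *
print(sign_off())"
```

```text
time_s: 35.35
eef_pos: [0.4586, -0.497, 0.3209]
tcp_rot: [-1.263, 1.121, -1.12]
ft_force: [-0.1, -0.4, 0.2]
finger_gap: 0.032
the job is handed in; nothing more can be done
None
```

The wash-up station is closed down and the job was handed in at about 35 s; no verdict was reported. I pushed the supply lever shut first, then released and hung the two spouts that were there (couplers 3 and 1; coupler 2 was empty). The one orange guard now sits astride the same rail.

My last camera checks, taken just before handing in:
- **Lever:** the knob is against its shut stop (about 0.96–1.0 rad).
- **Collars:** all three flange tops are at 85–86 mm, so they are home.
- **Spouts:** both crook points are within about 2 mm of the bar line, at +110 mm and −2 mm along it.
- **Guard:** it is about 2 mm off the bar line sideways, at −100 mm along it.
- **Bystanders:** the tube rack, beaker and Petri dish look unmoved in both pictures. I compared those by eye only.
- **Robot:** the arm is clear of everything, with no contact force.

The spout fit also gave a small tilt of about 5°, well under the 0.6 rad limit. I take part of that to be fit noise, because the bar hides some of the arch. No check failed.

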